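# Index a board under the pointer and hold the desoldering pump ready

## Robot

A 6-joint arm with a two-finger parallel gripper is mounted at the origin on a cart in front of the work surface, level with it; the furniture and walls round the work are solid. World frame = base frame: x ahead of the robot, y to its left, z up, the work surface at z = 0. Lengths are in m, angles in degrees, forces in N, time in s.
With the tool pointing down it reaches from about 0.375 to 0.9 m from the base axis. Payload 3.1 kg.
Tool frame: the origin (TCP) lies on the centre line of the jaws, within the pads' length; the fingertips stand 8 mm ahead of it and the grasp point (between the pads) lies 11 mm behind it; y points along the fingers, x is the direction in which the jaws open and shut, and the axes are right-handed (so a half turn about y gives the same grasp; the last joint's range is limited). The gripper opens to 87 mm and grips with 3 to 60 N. Pads are 19 mm wide; open, the fingers measure 117 mm over their backs; the gripper's body (75 mm by 190 mm) begins 51 mm behind the grasp point.
Start: joints at [54.574, 30.224, 82.088, -0, 67.689, -10.227], TCP at [0.266, 0.566, 0.231] pointing down, gripper open.
Joint ranges: [-176.69, 176.69], [-43.24, 126.21], [12.49, 139.97], [-82, 262], [0, 151.66], [-163.58, 163.58]. Speed limits (degrees/s): [159.86, 159.86, 180, 180, 180, 180].

## Interface

Orientations are given as a 3x3 rotation matrix whose columns are the frame's x, y, z axes.
In Python, from rig import read_state, imaging, job, spotter gives the robot as it stands.
- The arm moves only by the tool apply_moves, never from a script. Its argument "steps" is a list of rows, each an object of numbers: "x", "y", "z": the shift along the world's x, y, z in mm; "spin": the turn about the world's z in rad. In form: [{"x": .., "y": .., "z": .., "spin": ..}, ...]. A call has 1 to 12 rows; each row shifts and turns the pose as measured when the row begins; what a row does not reach is not made up. A row lasts 1/10 s, in which the tool goes at most 50 mm and 8.59 degrees, less where a joint would pass 70% of its speed; a pose out of reach is approached as far as the arm can. A call is refused whole if a number of a shift passes 50 or a number of a turn 0.15, either way. A call with a gripper value outside its range is refused whole. "grip" is the finger opening in mm, from 0 to 87, set as the call begins (left out, the last holds). The fingers move at their own pace and stop on an object; the grip force is fixed at half the most. Time passes only in rows, so rows that do not move let the fingers close. It gives the time, the measured TCP pose, the force and the opening at its end, in the units of the state.
- read_state(): the state, without advancing time (a new reading comes with each control period).
- imaging.capture(name): name is "scene" or "top" or "wrist"; returns the picture (400x640x3 uint8, red, green, blue); there is no depth.
- imaging.camera_params(name): a dict with "fov_y" (degrees; the focal length in pixels is half the picture's height over the tangent of half this angle, whatever the lens; pixels are square), "cx", "cy" (the principal point, pixels), "dist" ([k1, k2, p1, p2, k3] as OpenCV has them; the pictures are not rectified), "R" (3x3) and "t" (3): a world point X has camera coordinates R X + t. Camera axes: x right, y down, z forward; pixel columns grow to the right and rows downward; lengths in m; the calibration is good to about 2 mm. A picture is of the moment at which its call begins: read the wrist's pose just before it. camera_params takes no time and is no camera call; for the wrist camera it gives the pose at the moment of the call.
- job.hand_in(): hands the job in, once; it reports no verdict.
Trained networks look in the newest picture that a camera, given by its name, has taken for a name from the list of things; names that differ only in an ending like _2 or _b are one class to them, and where a whole thing is asked for, a point or a joint stands for the part that bears it (a point fixed in the world has none). Each returns a list of dicts, best first, with "score" (0 to 1); they miss things now and then, are a little off and sometimes report something else, mostly with a low value. They report only what shows in the picture. A call takes as long as a camera call.
- spotter.cut_out(name, camera): "mask" (400x640 bool, what is visible of it) and "rect" ([left, top, width, height] in pixels, round what is visible of it).
The state is a dict: "time_s": time; "joint_positions": joint angles; "qvel": joint speeds; "tau": joint torques, N m; "position": TCP position; "tcp_rot": TCP orientation; "force": force on the tool from outside, world axes, zero at the start; "moment": the same for the moment, N m; "opening": opening from 0.0 (shut) to 1.0 (fully open).
Only numpy, scipy, OpenCV 4.12 (cv2) and the standard library are available. Lean on these libraries where they do the work, as an engineer would, in place of code of your own. Each camera call takes 0.05 s, during which the arm holds its last target.

## Task

Slide the board carrier flat along the bench until its small metal disc sits right under the point of the fixed needle. Then draw the desoldering pump out of its sloping rest, turn it upright with the nozzle pointing straight down, and finish still holding it in the air, the nozzle a few centimetres above the large ring terminal on the board. Do not lift the carrier, leave the disc under the needle, and do not disturb the other things on the bench.

Things in the scene. Friction and masses are not known exactly. Their poses are not given: they have to be found in the camera images.
- carrier: Loose flat grey carrier, 150 x 110 x 8 mm, about 0.35 kg, with a green circuit board in it (board surface 10 mm above the bench, flat parts to 12 mm). Origin: centre of the underside; z up; x from grip tab to disc end. Grip tab: upright block at x = -60, y = 0 mm, 30 mm long along x, 14 mm thick along y (pinch across this), top 52 mm above the bench. Slides with ordinary friction.
- disc (a point): Centre of the small plain metal disc on the board, 12 mm across, nearly flush; in the carrier's frame at x = 40, y = 20, z = 10 mm.
- terminal (a point): Centre of the large metal ring terminal on the board, 28 mm across with a dark 12 mm centre, nearly flush; in the carrier's frame at x = 10, y = -28, z = 10 mm.
- tab_top (a point): Centre of the top face of the carrier's grip tab (x = -60, y = 0, z = 52 mm in the carrier's frame).
- needle_point (a point): Point of the fixed vertical needle, 18 mm above the bench, 8 mm above the board surface. It hangs from an arm (18 mm wide, 74 to 86 mm above the bench, collet cap to 94 mm) that runs 110 mm away from the robot, roughly along +x, to the stand's column.
- rest: Sloping rest fixed to the bench: foot 80 x 110 x 8 mm (y -75 to 35 mm) and an aluminium tube, 30 mm outside, 22 mm inside, 48 mm long, sloping 50 degrees up towards the rest's own +y. Origin on the underside; z up. On the tube's axis the lower lip is at y = -45, z = 55 mm, the upper mouth at y = -14, z = 92 mm.
- pump: Loose desoldering pump, 206 mm long, about 60 g, nozzle down in the rest's tube (loose fit). Its y axis runs from nozzle to plunger, at first 50 degrees up; origin at mid length on its underside line, centre line 10 mm from it along its z. Body 20 mm thick, y = -64 to 66 mm, bare above y = -16; can be pinched across its x at y = 25 from straight above. Leaves the tube after 48 mm along its y.
- nozzle_tip (a point): Tip of the pump's nozzle: y = -103 mm on the centre line in the pump's frame. It is inside and below the tube at the start.
- tape_roll: Bystander: roll of amber tape lying flat, 60 mm across, 12 mm high; origin under its centre.
- flux_jar: Bystander: small amber jar with a white lid, 44 mm across, 47 mm high; origin under its centre.
- white_carton: Bystander: small white carton, 50 x 62 x 55 mm; origin under its centre.
- spool: Bystander: spool of solder wire with black flanges, 82 x 54 x 40 mm; origin under its centre.
- brown_carton: Bystander: small brown cardboard carton, 50 x 50 x 42 mm; origin under its centre.
- round_tin: Bystander: small round tin, 38 mm across, 19 mm high; origin under its centre.
- pointer_stand: The fixed stand that carries the needle: origin under the centre of its 80 x 80 mm foot (10 mm high; column 18 mm thick, to 94 mm); the needle hangs at its own x = -110 mm, y = 0.

How it is judged (in metres and radians):
On the way, in this order (a step that is already met when the one before it is completed fails the run):
1. the carrier's small disc is under the needle point, the carrier flat and at rest (horizontal distance between disc and needle_point below 0.006 m and angle between carrier's own z axis and vertical below 0.05 rad and linear speed of carrier below 0.01 m/s), for 0.3 s.
2. the pump is drawn out of its rest, held by the fingers (contact force between pump and the fingers above 0.5 N and contact force between pump and rest below 0.05 N and distance of pump from where it was at the start of the episode above 0.05 m), for 0.2 s.
At the end, for the whole second after the job is handed in: Disc within 6 mm of the needle point seen from above, carrier flat and still on the bench; pump held still by the fingers alone, within 15 degrees of upright, nozzle down, its tip within 15 mm (from above) of the ring terminal's centre and 12 to 90 mm above the board (all of step 1 and height (world z) of carrier below 0.004 m and angle between pump's own y axis and vertical below 0.26 rad and horizontal distance between nozzle_tip and terminal below 0.015 m and height (world z) of nozzle_tip between 0.022 and 0.1 m and linear speed of pump below 0.02 m/s and angular speed of pump below 0.2 rad/s and contact force between pump and the fingers above 0.5 N and contact force between pump and rest below 0.05 N and contact force between pump and carrier below 0.05 N and contact force between pump and pointer_stand below 0.05 N); the arm keeps its last pose, push and grip.
It fails at once if the carrier is lifted more than 15 mm off the bench (height (world z) of carrier above 0.015 m).
It fails at once if another thing on the bench is shifted by more than 30 mm (distance of any of tape_roll, flux_jar, white_carton, spool, brown_carton, round_tin from where it was at the start of the episode above 0.03 m).
It also fails if it takes over 53 s, if anything falls off the work surface, if the arm or the gripper's body presses on something with over 40 N, if the wrist force passes 120 N, or if a joint passes its speed limit or range.

## Working session

There is one attempt and no reset: what is moved stays moved. The work goes in short steps, Python scripts to look and compute and a tool call to move; the robot and the scene stay as the last step left them, time stands still between calls to the robot, and variables do not carry over. Pictures are saved under pics/ and viewed, and the job is handed in when it is done.

Besides the shell and the picture viewer there is one more tool, called in YAML: its name, and indented under it one key for each argument. apply_moves: Moves the arm, as the interface text tells. Its arguments: {"type":"object","properties":{"steps":{"type":"array"},"grip":{"type":"number"}},"required":["steps"]}

```bash
ls; mkdir -p pics; python3 - <<'E'
from rig import read_state, imaging
import cv2
s=read_state();print(s)
for n in ["scene","top","wrist"]:
    im=imaging.capture(n);cv2.imwrite(f"pics/{n}0.png",im[:,:,::-1]);p=imaging.camera_params(n);print(n,p)
E
```

```text
pics
{'time_s': 0.0, 'joint_positions': array([ 5.45735823e+01,  3.02793532e+01,  8.21542460e+01, -1.62877685e-03,
        6.76884725e+01, -1.02268070e+01]), 'qvel': array([ 0.02285192, -0.12940858, -0.07740319, -0.11082409,  0.04191498,
       -0.05496629]), 'tau': array([ 1.55247177e-03, -4.40032125e+01, -1.76596838e+01,  6.33475115e-02,
        5.81895432e-02, -1.74246779e-04]), 'position': array([0.26567525, 0.56495566, 0.22957933]), 'tcp_rot': array([[ 4.25762078e-01, -1.21355911e-03, -9.04834339e-01],
       [ 9.04832712e-01, -1.75134754e-03,  4.25763662e-01],
       [-2.10136877e-03, -9.99997730e-01,  3.52410610e-04]]), 'force': array([-0.20804045, -0.00455961, -1.10074396]), 'moment': array([ 0.00481742, -0.01908529,  0.04161835]), 'opening': 1.0011137464678301}
scene {'fov_y': 42.440435689518914, 'cx': 316.3290534341663, 'cy': 199.31160208827384, 'dist': array([-0.15357859,  0.        ,  0.        ,  0.        ,  0.        ]), 'R': array([[-0.2981079 , -0.95447581, -0.01037292],
       [-0.60216319,  0.196481  , -0.77381827],
       [ 0.74062891, -0.22443515, -0.63332274]]), 't': array([0.02477555, 0.46020021, 1.31089743])}
top {'fov_y': 56.65388697279466, 'cx': 321.08992395817916, 'cy': 196.16054399685717, 'dist': array([0.02193822, 0.        , 0.        , 0.        , 0.        ]), 'R': array([[ 0.00746704, -0.99942296,  0.03313602],
       [-0.98843724, -0.01239547, -0.15112307],
       [ 0.1514466 , -0.03162443, -0.98795942]]), 't': array([-0.18009439,  0.57312052,  0.93851715])}
wrist {'fov_y': 66.22599605125127, 'cx': 318.6433531976791, 'cy': 200.8226651906015, 'dist': array([-0.02397122,  0.        ,  0.        ,  0.        ,  0.        ]), 'R': array([[ 0.42644375,  0.90451148, -0.00216916],
       [ 0.86210317, -0.40572173,  0.30359184],
       [ 0.27372223, -0.13133488, -0.95279971]]), 't': array([-0.62467684, -0.03644012,  0.39398833])}
```

View pics/scene0.png

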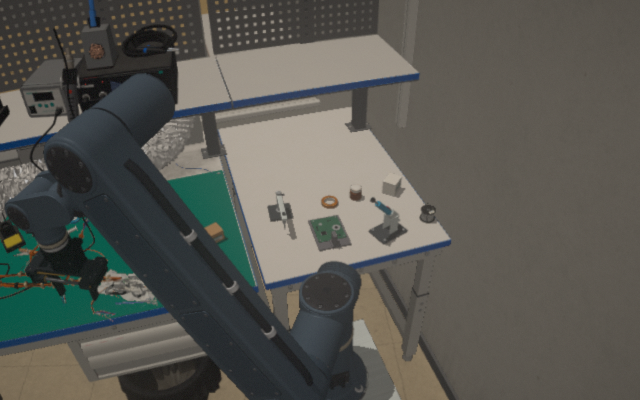

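View pics/top0.png

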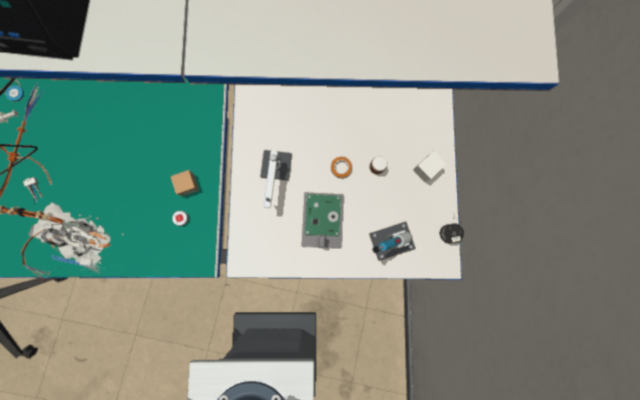

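View pics/wrist0.png

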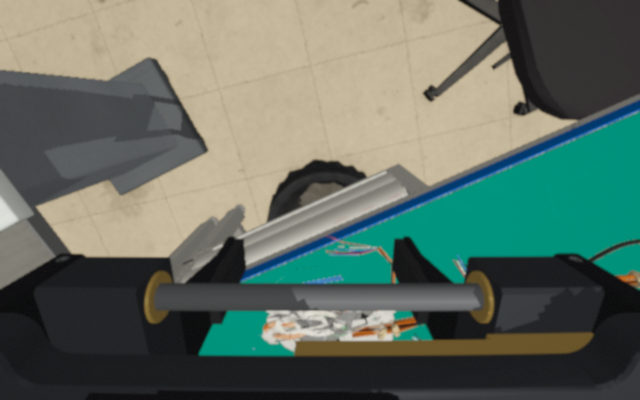

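```bash
cat > h.py <<'E'
from rig import read_state, imaging, job, spotter
import cv2, numpy as np
def K(p):
    f=200/np.tan(np.radians(p['fov_y']/2)); return np.array([[f,0,p['cx']],[0,f,p['cy']],[0,0,1.]])
def und(p,uv): return cv2.undistortPoints(np.array(uv,float).reshape(-1,1,2),K(p),p['dist']).reshape(-1,2)
def ray(p,uv):
    n=und(p,uv); d=np.c_[n,np.ones(len(n))]@p['R']; c=-p['R'].T@p['t']; return c,d
def onz(p,uv,z):
    c,d=ray(p,uv); return c+d*((z-c[2])/d[:,2])[:,None]
def proj(p,X):
    X=np.array(X,float).reshape(-1,3); return cv2.projectPoints(X,cv2.Rodrigues(p['R'])[0],p['t'],K(p),p['dist'])[0].reshape(-1,2)
def shot(n,f=None):
    p=imaging.camera_params(n); im=imaging.capture(n)
    if f: cv2.imwrite('pics/'+f,im[:,:,::-1])
    return p,im
E
python3 - <<'E'
from h import *
p,im=shot('top'); 
for n in ['carrier','disc','terminal','tab_top','rest','pump','pointer_stand','tape_roll','flux_jar','white_carton','spool','brown_carton','round_tin']:
    r=spotter.cut_out(n,'top')
    for d in r[:2]:
        m=d['mask'];v,u=np.nonzero(m); print(n,round(d['score'],2),d['rect'],onz(p,[[u.mean(),v.mean()]],0.01).round(3))
crop=im[100:280,220:480]; cv2.imwrite('pics/topc.png',cv2.resize(crop,None,fx=3,fy=3,interpolation=cv2.INTER_CUBIC)[:,:,::-1])
p,im=shot('scene');crop=im[160:270,230:450]; cv2.imwrite('pics/scc.png',cv2.resize(crop,None,fx=3.6,fy=3.6,interpolation=cv2.INTER_CUBIC)[:,:,::-1])
E
```

```text
carrier 0.82 [302.8, 189.7, 40.2, 59.6] [[ 0.514 -0.18   0.01 ]]
disc 0.87 [300.0, 190.0, 43.1, 61.5] [[ 0.515 -0.181  0.01 ]]
terminal 0.68 [301.4, 192.0, 44.3, 59.7] [[ 0.514 -0.18   0.01 ]]
terminal 0.59 [370.4, 224.8, 48.1, 36.8] [[ 0.461 -0.372  0.01 ]]
tab_top 0.84 [301.3, 192.4, 43.3, 56.6] [[ 0.514 -0.181  0.01 ]]
rest 0.8 [371.8, 224.9, 46.8, 34.1] [[ 0.464 -0.374  0.01 ]]
pump 0.62 [175.5, 210.5, 12.0, 15.6] [[0.516 0.204 0.01 ]]
pump 0.57 [371.7, 238.6, 34.2, 14.8] [[ 0.449 -0.354  0.01 ]]
pointer_stand 0.72 [261.8, 148.6, 31.1, 59.6] [[ 0.65  -0.046  0.01 ]]
tape_roll 0.79 [329.2, 157.9, 22.6, 19.7] [[ 0.663 -0.232  0.01 ]]
flux_jar 0.81 [368.9, 157.0, 19.0, 15.8] [[ 0.669 -0.334  0.01 ]]
flux_jar 0.7 [370.6, 235.1, 28.0, 19.0] [[ 0.45  -0.358  0.01 ]]
white_carton 0.81 [412.2, 151.8, 33.0, 30.6] [[ 0.668 -0.48   0.01 ]]
white_carton 0.23 [371.0, 222.7, 45.8, 35.5] [[ 0.462 -0.373  0.01 ]]
spool 0.72 [437.2, 222.3, 28.2, 21.9] [[ 0.481 -0.533  0.01 ]]
spool 0.42 [260.1, 149.5, 28.1, 56.9] [[ 0.651 -0.046  0.01 ]]
brown_carton 0.59 [171.3, 171.1, 27.0, 23.9] [[0.612 0.2   0.01 ]]
brown_carton 0.35 [261.5, 149.8, 29.6, 59.1] [[ 0.65  -0.046  0.01 ]]
round_tin 0.46 [169.5, 210.3, 16.3, 15.9] [[0.515 0.204 0.01 ]]
round_tin 0.18 [372.1, 231.4, 42.6, 23.2] [[ 0.45  -0.358  0.01 ]]
```

View pics/topc.png

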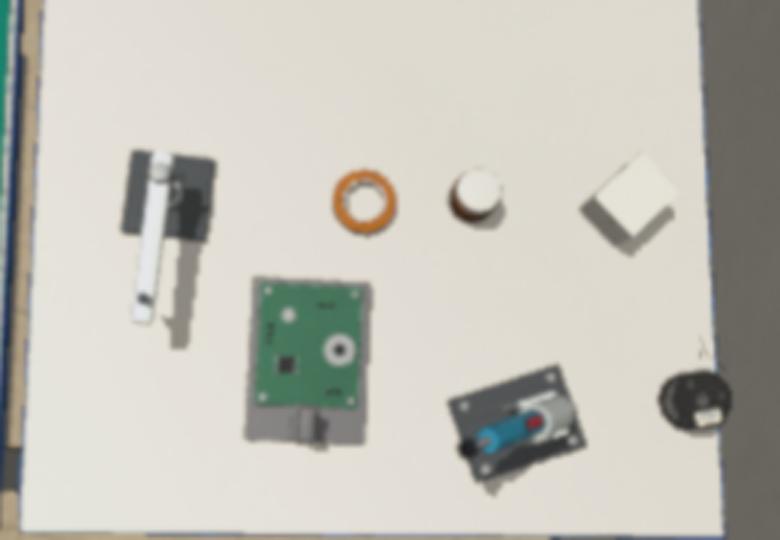

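View pics/scc.png

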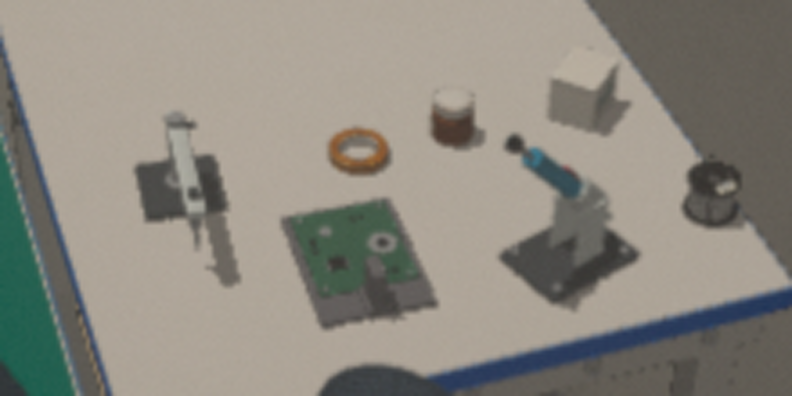

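```bash
python3 - <<'E'
from h import *
s=read_state(); p=imaging.camera_params('wrist'); c=-p['R'].T@p['t']
print('cam in tool',s['tcp_rot'].T@(c-s['position']), 'axis',s['tcp_rot'].T@p['R'][2])
q=imaging.camera_params('top')
f=lambda u,v:[220+u/3,100+v/3]
print('disc,term',onz(q,[f(288,315),f(339,350)],0.01))
print('corners',onz(q,[f(253,278),f(371,284),f(364,444),f(245,438)],0.008))
print('needle tip arm end',onz(q,[f(143,322),f(146,300),f(158,170)],0.086), onz(q,[f(146,300)],0.094))
print('rest foot',onz(q,[f(448,398),f(558,364),f(587,446),f(486,482)],0.008))
print('pump plunger',onz(q,[f(468,447)],0.18),onz(q,[f(560,413)],0.1))
E
```

```text
cam in tool [ 0.00087436 -0.15528743  0.08433272] axis [-7.16083472e-04  9.52710050e-01 -3.03879989e-01]
disc,term [[ 0.55578936 -0.16174193  0.01      ]
 [ 0.52418303 -0.20853631  0.01      ]]
corners [[ 0.58997837 -0.12925111  0.008     ]
 [ 0.58576984 -0.23807186  0.008     ]
 [ 0.43958228 -0.23146053  0.008     ]
 [ 0.44407555 -0.12416433  0.008     ]]
needle tip arm end [[ 0.5386459  -0.03848488  0.086     ]
 [ 0.55735466 -0.04045531  0.086     ]
 [ 0.67022095 -0.04750179  0.086     ]] [[ 0.55622678 -0.04133559  0.094     ]]
rest foot [[ 0.48165563 -0.30809179  0.008     ]
 [ 0.51371902 -0.40968381  0.008     ]
 [ 0.43957773 -0.43400946  0.008     ]
 [ 0.40668172 -0.34144495  0.008     ]]
pump plunger [[ 0.43566095 -0.29465527  0.18      ]] [[ 0.46513363 -0.3859708   0.1       ]]
```

apply_moves:
  steps:
    - {"x": 20,"y": -45,"z": 10,"spin": 0.1}
    - {"x": 20,"y": -45,"z": 10,"spin": 0.1}
    - {"x": 20,"y": -45,"z": 10,"spin": 0.1}
    - {"x": 20,"y": -45,"z": 10,"spin": 0.1}
    - {"x": 15,"y": -47,"z": 10}
    - {"x": 15,"y": -47}
    - {"x": 15,"y": -47}
    - {"x": 10,"y": -48}
    - {"x": 10,"y": -48}
    - {"x": 0,"y": -49}
    - {"x": 0,"y": -49}
    - {"x": 0,"y": -49}
  grip: 87

```text
invalid input at $.steps[4]: expected keys x, y, z, spin
```

apply_moves:
  steps:
    - {"x": 20,"y": -45,"z": 10,"spin": 0.1}
    - {"x": 20,"y": -45,"z": 10,"spin": 0.1}
    - {"x": 20,"y": -45,"z": 10,"spin": 0.1}
    - {"x": 20,"y": -45,"z": 10,"spin": 0.1}
    - {"x": 15,"y": -47,"z": 10,"spin": 0}
    - {"x": 15,"y": -47,"z": 0,"spin": 0}
    - {"x": 15,"y": -47,"z": 0,"spin": 0}
    - {"x": 10,"y": -48,"z": 0,"spin": 0}
    - {"x": 10,"y": -48,"z": 0,"spin": 0}
    - {"x": 0,"y": -49,"z": 0,"spin": 0}
    - {"x": 0,"y": -49,"z": 0,"spin": 0}
    - {"x": 0,"y": -49,"z": 0,"spin": 0}
  grip: 87

```text
time_s: 2.1
position: [0.4136, -0.0022, 0.2839]
tcp_rot: [[0.009, 0.016, -1.0], [1.0, 0.004, 0.009], [0.004, -1.0, -0.016]]
force: [0.7, 0.4, 0.7]
opening: 1.004
```

apply_moves:
  steps:
    - {"x": -8,"y": -48,"z": 0,"spin": -0.03}
    - {"x": -8,"y": -48,"z": 0,"spin": 0}
    - {"x": 0,"y": 0,"z": 0,"spin": 0}
    - {"x": 0,"y": 0,"z": 0,"spin": 0}

```text
time_s: 2.5
position: [0.398, -0.1081, 0.2854]
tcp_rot: [[0.053, 0.022, -0.998], [0.999, -0.001, 0.053], [-0.0, -1.0, -0.022]]
force: [-0.1, 0.6, 0.6]
opening: 1.0
```

```bash
python3 - <<'E'
from h import *
p,im=shot('wrist','w1.png'); s=read_state(); print(s['position'],s['tcp_rot'].round(3),s['qvel'].round(2))
np.save('w1p.npy',p,allow_pickle=True)
E
```

```text
[ 0.39845291 -0.1079082   0.28552094] [[ 0.051  0.022 -0.998]
 [ 0.999 -0.002  0.051]
 [-0.001 -1.    -0.022]] [ 2.91 -0.11  0.04  0.63 -0.    0.04]
```

View pics/w1.png

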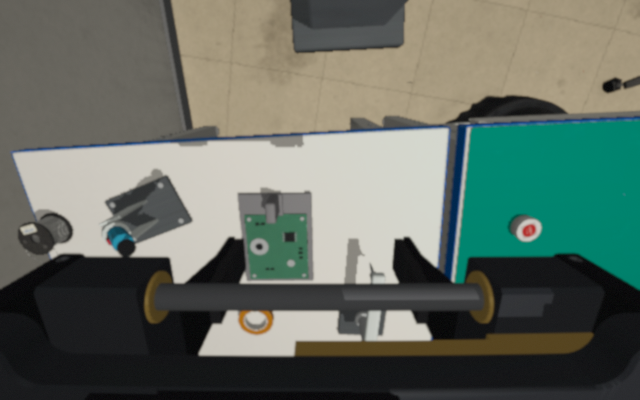

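```bash
python3 - <<'E'
from h import *
im=cv2.imread('pics/w1.png')
cv2.imwrite('pics/w1c.png',cv2.resize(im[180:290,225:405],None,fx=4.4,fy=4.4,interpolation=cv2.INTER_CUBIC))
E
```

```text
(no output)
```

View pics/w1c.png

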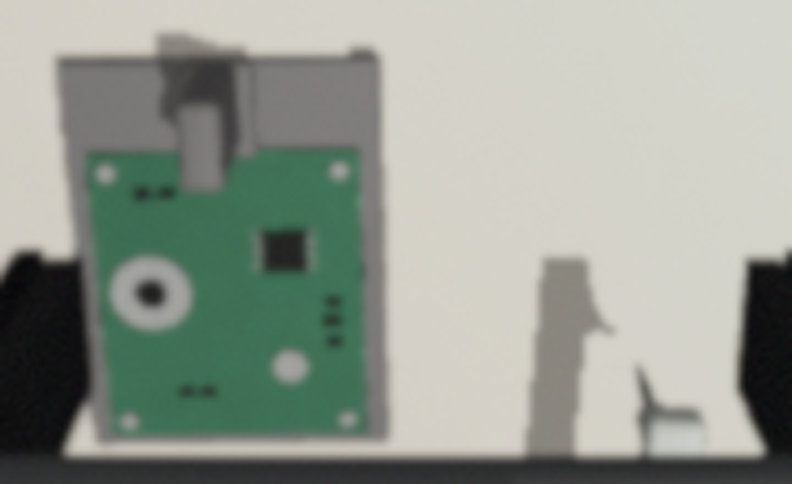

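```bash
python3 - <<'E'
from h import *
p=np.load('w1p.npy',allow_pickle=True).item()
f=lambda u,v:[225+(u+.5)/4.4-.5,180+(v+.5)/4.4-.5]
d,t=onz(p,[f(291,367),f(151,293)],0.01); n=onz(p,[f(639,366)],.018)[0]; tab=onz(p,[f(201,147)],.052)[0]
cor=onz(p,[f(57,60),f(378,55),f(388,437),f(100,441)],.008)
print('disc',d,'term',t,'needle',n,'tab',tab);print(cor, cor.mean(0))
v=d-t; a=np.degrees(np.arctan2(v[1],v[0])-np.arctan2(48,30)); print('len',np.hypot(*v[:2]),'yaw',a)
v=d-tab; print('len',np.hypot(*v[:2]),np.hypot(100,20),'yaw',np.degrees(np.arctan2(v[1],v[0])-np.arctan2(20,100)))
print('need',n-d)
E
```

```text
disc [ 0.55973052 -0.16055691  0.01      ] term [ 0.52739488 -0.2076606   0.01      ] needle [ 0.56131528 -0.03614092  0.018     ] tab [ 0.45719772 -0.17610901  0.052     ]
[[ 0.44014379 -0.2295023   0.008     ]
 [ 0.44416289 -0.12188367  0.008     ]
 [ 0.59222728 -0.12740593  0.008     ]
 [ 0.58844616 -0.2343741   0.008     ]] [ 0.51624503 -0.1782915   0.008     ]
len 0.057134501347753906 yaw -2.4633531324106333
len 0.1037055682038065 101.9803902718557 yaw -2.685091751458701
need [0.00158476 0.12441599 0.008     ]
```

apply_moves:
  steps:
    - {"x": 29,"y": -30,"z": -10,"spin": 0}
    - {"x": 28,"y": -30,"z": -30,"spin": 0}
    - {"x": 0,"y": 0,"z": -40,"spin": 0}
    - {"x": 0,"y": 0,"z": -40,"spin": 0}
    - {"x": 0,"y": 0,"z": -30,"spin": 0}
    - {"x": 0,"y": 0,"z": 0,"spin": 0}

```text
time_s: 3.15
position: [0.4625, -0.1599, 0.1333]
tcp_rot: [[0.033, 0.031, -0.999], [0.999, -0.005, 0.033], [-0.004, -1.0, -0.031]]
force: [-0.8, -0.1, 0.9]
opening: 0.997
```

apply_moves:
  steps:
    - {"x": -6,"y": -10,"z": -40,"spin": -0.02}
    - {"x": 0,"y": 0,"z": -30,"spin": 0}
    - {"x": 0,"y": 0,"z": -15,"spin": 0}
    - {"x": 0,"y": 0,"z": 0,"spin": 0}

```text
time_s: 3.55
position: [0.4625, -0.1661, 0.0506]
tcp_rot: [[0.042, 0.039, -0.998], [0.999, -0.01, 0.042], [-0.009, -0.999, -0.04]]
force: [0.1, 0.3, 0.1]
opening: 0.996
```

```bash
python3 - <<'E'
from h import *
p,im=shot('wrist','w2.png'); s=read_state(); print(s['position'],s['tcp_rot'].round(3),s['qvel'].round(2),s['force'])
E
```

```text
[ 0.46308369 -0.1663961   0.05153919] [[ 0.042  0.041 -0.998]
 [ 0.999 -0.011  0.041]
 [-0.01  -0.999 -0.041]] [-0.62 -1.77 -0.46 -0.13 -0.13 -0.15] [-0.01565097  0.17667987  0.07772621]
```

View pics/w2.png

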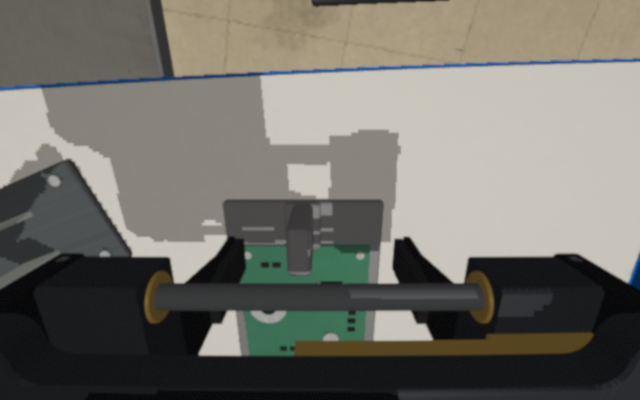

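apply_moves:
  steps:
    - {"x": -6,"y": -4,"z": -12,"spin": 0}
    - {"x": 0,"y": 0,"z": -10,"spin": 0}
    - {"x": 0,"y": 0,"z": 0,"spin": 0}

```text
time_s: 3.9
position: [0.4615, -0.1704, 0.0339]
tcp_rot: [[0.038, 0.05, -0.998], [0.999, -0.017, 0.037], [-0.015, -0.999, -0.05]]
force: [0.3, -0.5, 0.2]
opening: 0.998
```

apply_moves:
  steps:
    - {"x": -5,"y": -3,"z": -7,"spin": 0}
    - {"x": 0,"y": 0,"z": 0,"spin": 0}

```text
time_s: 4.1
position: [0.4578, -0.1737, 0.0282]
tcp_rot: [[0.036, 0.053, -0.998], [0.999, -0.019, 0.035], [-0.017, -0.998, -0.054]]
force: [-0.4, 0.2, 1.3]
opening: 1.003
```

apply_moves:
  steps:
    - {"x": 0,"y": 0,"z": 0,"spin": 0}
    - {"x": 0,"y": 0,"z": 0,"spin": 0}
    - {"x": 0,"y": 0,"z": 0,"spin": 0}
    - {"x": 0,"y": 0,"z": 0,"spin": 0}
    - {"x": 0,"y": 0,"z": 0,"spin": 0}
    - {"x": 0,"y": 0,"z": 0,"spin": 0}
  grip: 5

```text
time_s: 4.7
position: [0.4584, -0.1743, 0.0292]
tcp_rot: [[0.037, 0.055, -0.998], [0.999, -0.02, 0.036], [-0.018, -0.998, -0.055]]
force: [-0.5, 0.4, -0.1]
opening: 0.538
```

apply_moves:
  steps:
    - {"x": 0,"y": 0,"z": 0,"spin": 0}
    - {"x": 0,"y": 0,"z": 0,"spin": 0}
    - {"x": 0,"y": 0,"z": 0,"spin": 0}
    - {"x": 0,"y": 0,"z": 0,"spin": 0}
    - {"x": 0,"y": 0,"z": 0,"spin": 0}
    - {"x": 0,"y": 0,"z": 0,"spin": 0}

```text
time_s: 5.3
position: [0.4589, -0.1747, 0.0294]
tcp_rot: [[0.038, 0.055, -0.998], [0.999, -0.02, 0.037], [-0.018, -0.998, -0.056]]
force: [0.3, -0.8, 0.9]
opening: 0.159
```

```bash
python3 - <<'E'
from h import *
s=read_state(); print(s['position'],s['tcp_rot'].round(3),s['force'],s['moment'],s['opening']*87)
E
```

```text
[ 0.45889494 -0.1746878   0.02940183] [[ 0.038  0.055 -0.998]
 [ 0.999 -0.02   0.037]
 [-0.018 -0.998 -0.056]] [ 0.28992278 -0.78665936  0.89742987] [ 0.21926159  0.04555875 -0.0461602 ] 13.829896837385306
```

apply_moves:
  steps:
    - {"x": 0,"y": 20,"z": 0,"spin": 0}
    - {"x": 0,"y": 25,"z": 0,"spin": 0}
    - {"x": 0,"y": 25,"z": 0,"spin": 0}
    - {"x": 0,"y": 0,"z": 0,"spin": 0}

```text
time_s: 5.7
position: [0.4597, -0.1054, 0.0295]
tcp_rot: [[0.041, 0.057, -0.998], [0.999, -0.023, 0.04], [-0.02, -0.998, -0.058]]
force: [-0.6, 2.5, 0.8]
opening: 0.16
```

apply_moves:
  steps:
    - {"x": 0,"y": 20,"z": 0,"spin": 0}
    - {"x": 0,"y": 20,"z": 0,"spin": 0}
    - {"x": 0,"y": 0,"z": 0,"spin": 0}

```text
time_s: 6.0
position: [0.4611, -0.0663, 0.0297]
tcp_rot: [[0.041, 0.06, -0.997], [0.999, -0.025, 0.039], [-0.022, -0.998, -0.061]]
force: [-0.1, 1.9, -0.4]
opening: 0.158
```

```bash
python3 - <<'E'
from h import *
p,im=shot('wrist','w3.png'); s=read_state(); print(s['position'],s['force'])
np.save('w3p.npy',p,allow_pickle=True)
p,im=shot('top');np.save('tp.npy',p,allow_pickle=True);cv2.imwrite('pics/t3.png',cv2.resize(im[120:270,220:400],None,fx=4,fy=4,interpolation=cv2.INTER_CUBIC)[:,:,::-1])
E
```

```text
[ 0.46132056 -0.06704452  0.02966629] [-0.12371178  1.71187575  0.05492307]
```

View pics/w3.png

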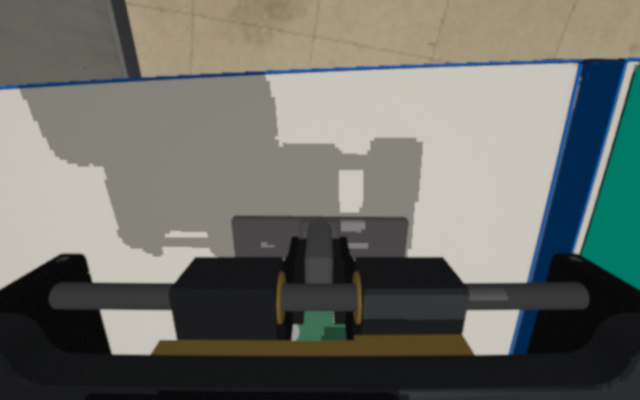

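View pics/t3.png

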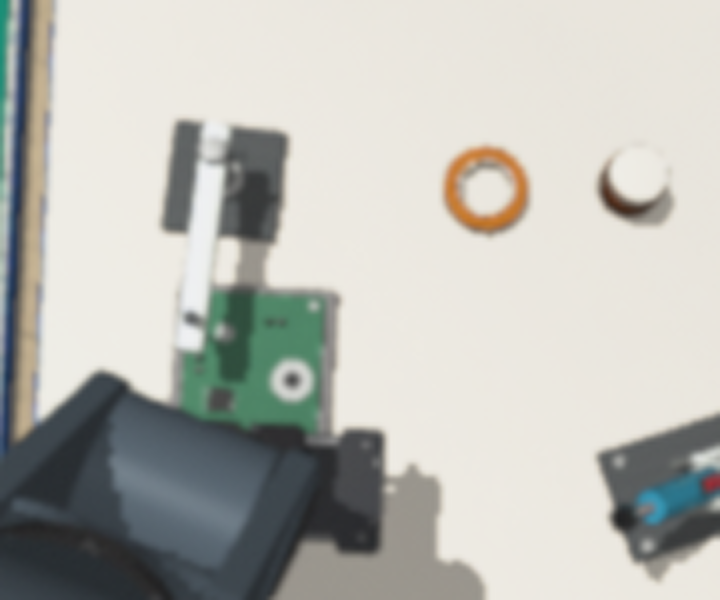

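```bash
python3 - <<'E'
from h import *
p=np.load('tp.npy',allow_pickle=True).item()
f=lambda u,v:[220+(u+.5)/4-.5,120+(v+.5)/4-.5]
d,t=onz(p,[f(223,332),f(291,380)],0.01);print(d,t);v=d-t
print('len',np.hypot(*v[:2]),'yaw',np.degrees(np.arctan2(v[1],v[0])-np.arctan2(48,30)))
print(d+[.0039,.0011,0], t+[.0032,.0009,0])
E
```

```text
[ 0.5610409  -0.05055854  0.01      ] [ 0.52858763 -0.09758139  0.01      ]
len 0.057134604222391416 yaw -2.6064839511807563
[ 0.5649409  -0.04945854  0.01      ] [ 0.53178763 -0.09668139  0.01      ]
```

apply_moves:
  steps:
    - {"x": -2,"y": 8,"z": 0,"spin": 0}
    - {"x": 0,"y": 7,"z": 0,"spin": 0}
    - {"x": 0,"y": 0,"z": 0,"spin": 0}
    - {"x": 0,"y": 0,"z": 0,"spin": 0}

```text
time_s: 6.5
position: [0.4612, -0.055, 0.0298]
tcp_rot: [[0.046, 0.064, -0.997], [0.999, -0.027, 0.044], [-0.024, -0.998, -0.065]]
force: [0.2, -1.1, 1.8]
opening: 0.162
```

```bash
python3 - <<'E'
from h import *
s=read_state(); print(s['position'],s['force'])
p,im=shot('top');cv2.imwrite('pics/t4.png',cv2.resize(im[150:250,240:340],None,fx=6,fy=6,interpolation=cv2.INTER_CUBIC)[:,:,::-1])
E
```

```text
[ 0.46122722 -0.05498898  0.02981485] [ 0.24234414 -1.14100617  1.79939066]
```

View pics/t4.png

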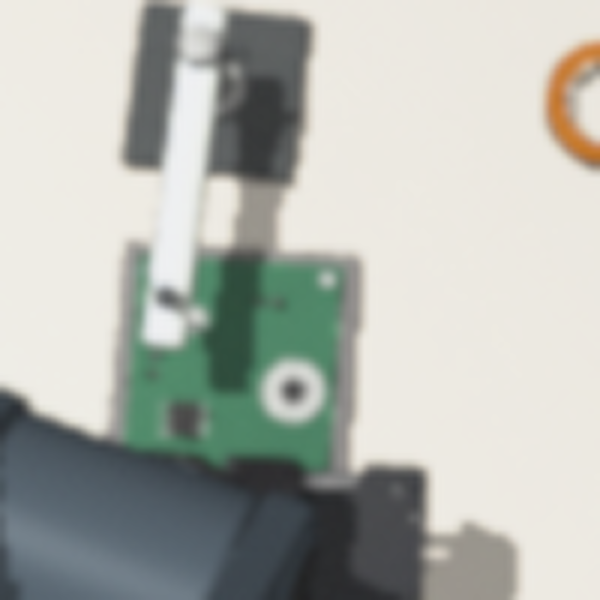

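apply_moves:
  steps:
    - {"x": -2,"y": 2,"z": 0,"spin": 0}
    - {"x": -1,"y": 0,"z": 0,"spin": 0}
    - {"x": 0,"y": 0,"z": 0,"spin": 0}

```text
time_s: 6.85
position: [0.4597, -0.0538, 0.03]
tcp_rot: [[0.047, 0.067, -0.997], [0.999, -0.029, 0.045], [-0.025, -0.997, -0.069]]
force: [1.4, -0.5, -0.6]
opening: 0.158
```

apply_moves:
  steps:
    - {"x": 0,"y": 0,"z": 0,"spin": 0}
    - {"x": 0,"y": 0,"z": 0,"spin": 0}
    - {"x": 0,"y": 0,"z": 0,"spin": 0}
    - {"x": 0,"y": 0,"z": 0,"spin": 0}
    - {"x": 0,"y": 0,"z": 0,"spin": 0}
    - {"x": 0,"y": 0,"z": 0,"spin": 0}
  grip: 60

```text
time_s: 7.45
position: [0.459, -0.0536, 0.03]
tcp_rot: [[0.046, 0.067, -0.997], [0.999, -0.029, 0.044], [-0.025, -0.997, -0.068]]
force: [-0.2, -0.0, 0.2]
opening: 0.617
```

apply_moves:
  steps:
    - {"x": 0,"y": 0,"z": 30,"spin": 0}
    - {"x": 0,"y": 0,"z": 40,"spin": 0}
    - {"x": 0,"y": 0,"z": 45,"spin": 0}
    - {"x": -10,"y": 0,"z": 45,"spin": 0}
    - {"x": -25,"y": 0,"z": 45,"spin": 0}
    - {"x": -25,"y": 0,"z": 30,"spin": 0}
    - {"x": 0,"y": 0,"z": 0,"spin": 0}
    - {"x": 0,"y": 0,"z": 0,"spin": 0}

```text
time_s: 8.25
position: [0.3969, -0.0532, 0.2703]
tcp_rot: [[0.046, 0.066, -0.997], [0.999, -0.029, 0.044], [-0.026, -0.997, -0.068]]
force: [0.7, -0.5, -0.7]
opening: 0.693
```

```bash
python3 - <<'E'
from h import *
p,im=shot('wrist','w5.png'); s=read_state(); print(s['position'],s['joint_positions'].round(1),s['qvel'].round(1))
np.save('w5p.npy',p,allow_pickle=True)
E
```

```text
[ 0.39667245 -0.052989    0.26982511] [ -23.7    7.5  111.7   -0.    56.7 -111.1] [ 0.2  2.4  0.   0.1 -0.2 -0. ]
```

View pics/w5.png

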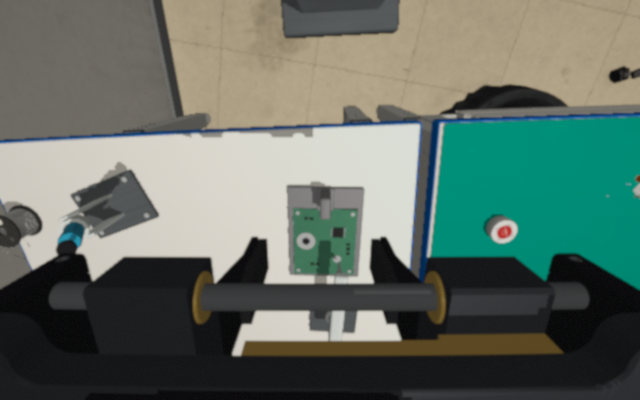

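```bash
python3 - <<'E'
from h import *
im=cv2.imread('pics/w5.png')
cv2.imwrite('pics/w5c.png',cv2.resize(im[230:290,280:370],None,fx=8,fy=8,interpolation=cv2.INTER_CUBIC))
E
```

```text
(no output)
```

View pics/w5c.png

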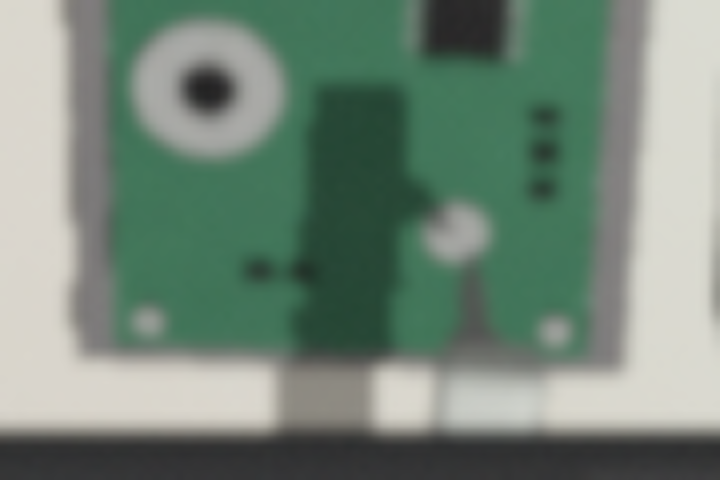

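```bash
python3 - <<'E'
from h import *
p=np.load('w5p.npy',allow_pickle=True).item()
g=lambda uv:((uv-[280,230]+.5)*8-.5).round(0)
f=lambda u,v:[280+(u+.5)/8-.5,230+(v+.5)/8-.5]
d,t=onz(p,[f(457,233),f(209,89)],.01);print('disc',d,'term',t,np.hypot(*(d-t)[:2]))
print('needle pred',g(proj(p,[[.5613,-.0361,.018]])), 'directly above disc',g(proj(p,[[d[0],d[1],.018]])))
print('needle',onz(p,[f(468,245),f(470,262)],.018))
E
```

```text
disc [ 0.56153504 -0.03901316  0.01      ] term [ 0.52838629 -0.08517448  0.01      ] 0.05683051028757898
needle pred [[473. 254.]] directly above disc [[458. 256.]]
needle [[ 0.55920522 -0.03708646  0.018     ]
 [ 0.56300337 -0.03679066  0.018     ]]
```

apply_moves:
  steps:
    - {"x": 5,"y": -25,"z": 15,"spin": -0.13}
    - {"x": 5,"y": -28,"z": 10,"spin": -0.13}
    - {"x": 5,"y": -28,"z": 5,"spin": -0.13}
    - {"x": 5,"y": -28,"z": 0,"spin": -0.13}
    - {"x": 5,"y": -28,"z": 0,"spin": -0.13}
    - {"x": 5,"y": -28,"z": 0,"spin": -0.13}
    - {"x": 5,"y": -28,"z": 0,"spin": -0.13}
    - {"x": 5,"y": -28,"z": 0,"spin": -0.13}
    - {"x": 3,"y": -28,"z": 0,"spin": -0.13}
    - {"x": 0,"y": 0,"z": 0,"spin": -0.05}
    - {"x": 0,"y": 0,"z": 0,"spin": 0}
  grip: 60

```text
time_s: 9.4
position: [0.4411, -0.3105, 0.2754]
tcp_rot: [[0.966, -0.021, -0.257], [0.256, -0.033, 0.966], [-0.028, -0.999, -0.027]]
force: [0.5, -0.8, 0.1]
opening: 0.69
```

```bash
python3 - <<'E'
from h import *
p,im=shot('wrist','w6.png'); s=read_state(); print(s['position'],s['tcp_rot'].round(3),s['joint_positions'].round(1),s['qvel'].round(1))
np.save('w6p.npy',p,allow_pickle=True)
for n in ['rest','pump']:
    for r in spotter.cut_out(n,'wrist')[:2]: print(n,r['score'],r['rect'])
E
```

```text
[ 0.4411371  -0.31051367  0.27538428] [[ 0.966 -0.021 -0.258]
 [ 0.257 -0.034  0.966]
 [-0.029 -0.999 -0.027]] [-45.8  20.6  91.4  -2.4  67.5 -59.8] [ 0.7 -1.7  0.8  0.1  0.6 -0.8]
rest 0.72 [296.5, 166.2, 61.6, 80.1]
pump 0.56 [313.5, 174.8, 19.5, 58.7]
```

View pics/w6.png

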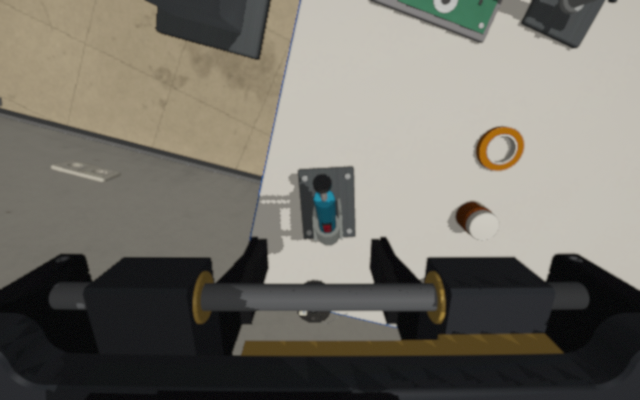

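```bash
python3 - <<'E'
from h import *
im=cv2.imread('pics/w6.png')
cv2.imwrite('pics/w6c.png',cv2.resize(im[155:250,285:370],None,fx=6.3,fy=6.3,interpolation=cv2.INTER_CUBIC))
E
```

```text
(no output)
```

View pics/w6c.png

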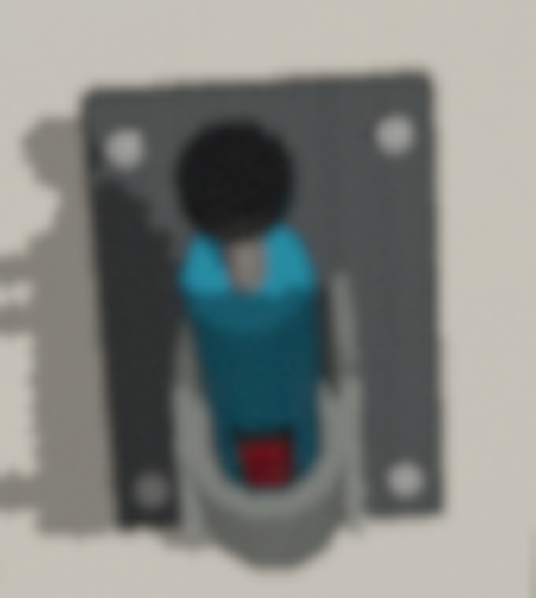

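```bash
cat > rest.py <<'E'
from h import *
from scipy.optimize import least_squares
p=np.load('w6p.npy',allow_pickle=True).item()
S=6.3
f=lambda u,v:[285+(u+.5)/S-.5,155+(v+.5)/S-.5]
g=lambda uv:((uv-[285,155]+.5)*S-.5)
obs=np.array([f(82,90),f(432,72),f(443,515),f(117,530)])
def W(q,L):
    c,s=np.cos(q[2]),np.sin(q[2]); L=np.array(L,float); return np.c_[q[0]+c*L[:,0]-s*L[:,1],q[1]+s*L[:,0]+c*L[:,1],L[:,2]]
if __name__=='__main__':
    best=None
    for sg in (1,-1):
        # image: x right in image; try both labelings
        L=np.array([[sg*.04,.035,.008],[-sg*.04,.035,.008],[-sg*.04,-.075,.008],[sg*.04,-.075,.008]])
        r=least_squares(lambda q:(proj(p,W(q,L))-obs).ravel(),[.454,-.354,.3]);print(sg,r.cost,r.x,np.degrees(r.x[2]),g(proj(p,W(r.x,L))).round().tolist())
        if best is None or r.cost<best.cost:best=r
    q=best.x; np.save('rest.npy',q)
    a=np.radians(50); ax=np.array([0,np.cos(a),np.sin(a)]); mouth=np.array([0,-.014,.092])
    for s in (0,.041,.082,.119): print(s,W(q,[mouth+s*ax]),g(proj(p,W(q,[mouth+s*ax]))).round())
E
python3 rest.py
```

```text
1 5911.046998892324 [ 0.4554895  -0.35357883  0.33067818] 18.946464110210858 [[431.0, 79.0], [72.0, 102.0], [116.0, 544.0], [447.0, 527.0]]
-1 1.3400455092808157 [ 0.45554208 -0.35084395  0.31753994] 18.19369862231137 [[77.0, 88.0], [437.0, 69.0], [446.0, 519.0], [114.0, 533.0]]
0 [[ 0.4599133  -0.36414404  0.092     ]] [[265. 432.]]
0.041 [[ 0.45168469 -0.3391073   0.12340782]] [[257. 363.]]
0.082 [[ 0.44345608 -0.31407055  0.15481564]] [[245. 276.]]
0.119 [[ 0.43603026 -0.29147642  0.18315929]] [[233. 174.]]
```

apply_moves:
  steps:
    - {"x": 12,"y": -32,"z": 0,"spin": 0.058}
    - {"x": 0,"y": 0,"z": -25,"spin": 0}
    - {"x": 0,"y": 0,"z": -25,"spin": 0}
    - {"x": 0,"y": 0,"z": -20,"spin": 0}
    - {"x": 0,"y": 0,"z": 0,"spin": 0}

```text
time_s: 10.05
position: [0.4545, -0.3389, 0.2045]
tcp_rot: [[0.945, -0.016, -0.326], [0.325, -0.036, 0.945], [-0.027, -0.999, -0.029]]
force: [0.9, 0.4, 0.1]
opening: 0.69
```

apply_moves:
  steps:
    - {"x": -1,"y": -2,"z": -25,"spin": -0.01}
    - {"x": -1,"y": -1,"z": -25,"spin": 0}
    - {"x": 0,"y": 0,"z": -20,"spin": 0}
    - {"x": 0,"y": 0,"z": -5,"spin": 0}
    - {"x": 0,"y": 0,"z": 0,"spin": 0}

```text
time_s: 10.55
position: [0.4557, -0.3417, 0.1324]
tcp_rot: [[0.947, -0.011, -0.322], [0.322, -0.042, 0.946], [-0.024, -0.999, -0.036]]
force: [-0.9, -0.7, -0.8]
opening: 0.69
```

```bash
python3 - <<'E'
from h import *
p,im=shot('wrist','w7.png'); s=read_state(); print(s['position'],s['tcp_rot'].round(3),s['force'],s['moment'])
E
```

```text
[ 0.45584586 -0.34179696  0.13284421] [[ 0.947 -0.01  -0.322]
 [ 0.321 -0.042  0.946]
 [-0.023 -0.999 -0.037]] [-0.59256344  0.01323453  0.27062544] [-0.05267132 -0.0399342   0.01211656]
```

View pics/w7.png

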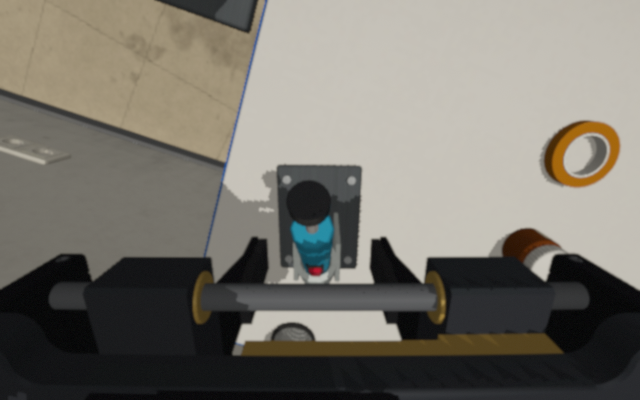

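apply_moves:
  steps:
    - {"x": -3,"y": 0,"z": -8,"spin": 0}
    - {"x": -1,"y": 0,"z": -6,"spin": 0}
    - {"x": 0,"y": 0,"z": 0,"spin": 0}

```text
time_s: 10.9
position: [0.4532, -0.3431, 0.1212]
tcp_rot: [[0.946, -0.006, -0.323], [0.322, -0.047, 0.945], [-0.021, -0.999, -0.042]]
force: [-0.2, 0.2, 0.3]
opening: 0.69
```

apply_moves:
  steps:
    - {"x": 0,"y": 0,"z": 0,"spin": 0}
    - {"x": 0,"y": 0,"z": 0,"spin": 0}
    - {"x": 0,"y": 0,"z": 0,"spin": 0}
    - {"x": 0,"y": 0,"z": 0,"spin": 0}
    - {"x": 0,"y": 0,"z": 0,"spin": 0}
    - {"x": 0,"y": 0,"z": 0,"spin": 0}
    - {"x": 0,"y": 0,"z": 0,"spin": 0}
    - {"x": 0,"y": 0,"z": 0,"spin": 0}
  grip: 8

```text
time_s: 11.7
position: [0.4536, -0.3437, 0.1222]
tcp_rot: [[0.946, -0.004, -0.323], [0.322, -0.048, 0.945], [-0.02, -0.999, -0.044]]
force: [-0.7, -0.5, -0.2]
opening: 0.228
```

```bash
python3 - <<'E'
from h import *
p,im=shot('wrist','w8.png'); s=read_state(); print(s['position'],s['tcp_rot'].round(3),s['force'],s['moment'],s['opening']*87)
E
```

```text
[ 0.45364855 -0.34369496  0.12219355] [[ 0.946 -0.004 -0.323]
 [ 0.322 -0.048  0.945]
 [-0.02  -0.999 -0.044]] [ 0.31836344 -0.15953906  0.39105229] [-0.00979099  0.00863747 -0.00202892] 19.820107285931797
```

View pics/w8.png

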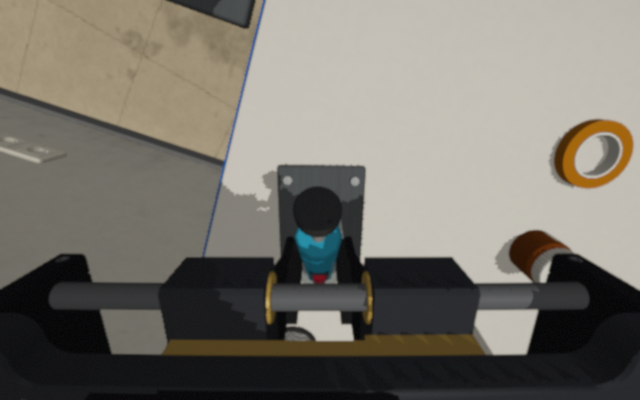

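apply_moves:
  steps:
    - {"x": 0,"y": 0,"z": 0,"spin": 0}
    - {"x": -2,"y": 6,"z": 7.5,"spin": 0}
    - {"x": -3,"y": 9,"z": 11.5,"spin": 0}
    - {"x": -3,"y": 9,"z": 11.5,"spin": 0}
    - {"x": 0,"y": 0,"z": 0,"spin": 0}

```text
time_s: 12.25
position: [0.4447, -0.3174, 0.1552]
tcp_rot: [[0.947, -0.005, -0.323], [0.322, -0.048, 0.946], [-0.02, -0.999, -0.044]]
force: [1.8, -0.4, -0.1]
opening: 0.225
```

apply_moves:
  steps:
    - {"x": -2.5,"y": 8,"z": 10,"spin": 0}
    - {"x": -2.5,"y": 8,"z": 10,"spin": 0}
    - {"x": 0,"y": 0,"z": 0,"spin": 0}

```text
time_s: 12.55
position: [0.439, -0.2992, 0.1778]
tcp_rot: [[0.946, -0.004, -0.323], [0.323, -0.048, 0.945], [-0.02, -0.999, -0.044]]
force: [-0.2, -1.1, -0.8]
opening: 0.226
```

```bash
python3 - <<'E'
from h import *
p,im=shot('wrist','w9.png'); s=read_state(); print(s['position'],s['force'],s['moment'],s['opening']*87)
q,im=shot('scene');cv2.imwrite('pics/s9.png',cv2.resize(im[140:260,300:460],None,fx=5,fy=5,interpolation=cv2.INTER_CUBIC)[:,:,::-1])
q,im=shot('top');cv2.imwrite('pics/t9.png',cv2.resize(im[150:270,280:440],None,fx=5,fy=5,interpolation=cv2.INTER_CUBIC)[:,:,::-1])
E
```

```text
[ 0.43913791 -0.29963323  0.17735734] [0.53159201 0.09954628 0.1052822 ] [-0.0338528   0.00400627  0.01688441] 19.4839852449537
```

View pics/w9.png

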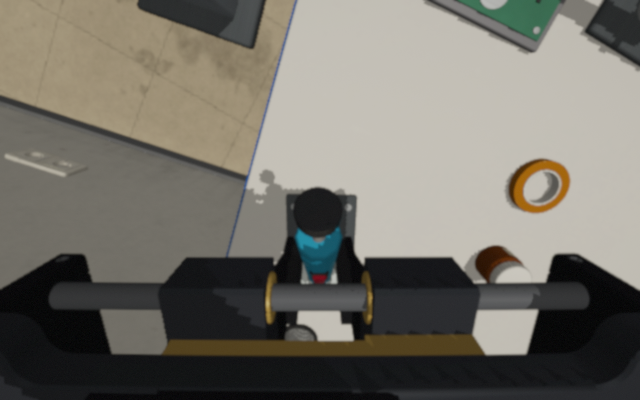

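View pics/s9.png

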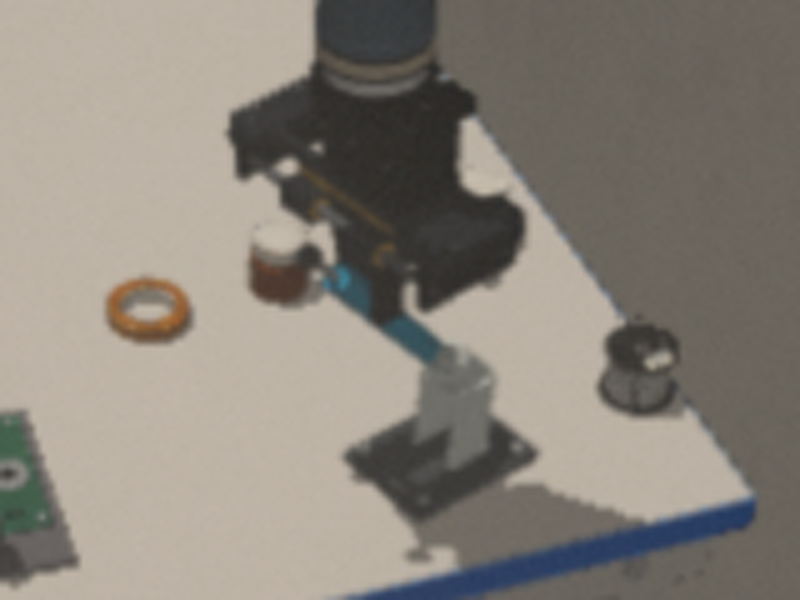

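View pics/t9.png

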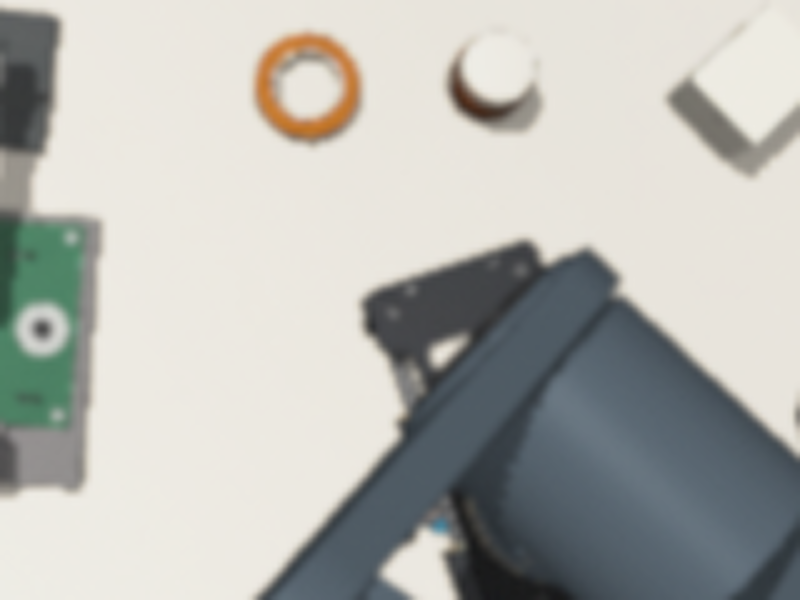

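apply_moves:
  steps:
    - {"x": 2.5,"y": -8,"z": -10,"spin": 0}
    - {"x": 2.5,"y": -8,"z": -10,"spin": 0}
    - {"x": 0,"y": 0,"z": 0,"spin": 0}

```text
time_s: 13.0
position: [0.4447, -0.3184, 0.1538]
tcp_rot: [[0.947, -0.005, -0.322], [0.322, -0.048, 0.946], [-0.02, -0.999, -0.044]]
force: [0.2, -0.6, -1.3]
opening: 0.223
```

apply_moves:
  steps:
    - {"x": 2,"y": -6,"z": -7.5,"spin": 0}
    - {"x": 2.5,"y": -7,"z": -9,"spin": 0}
    - {"x": 0,"y": 0,"z": 0,"spin": 0}

```text
time_s: 13.3
position: [0.4496, -0.3337, 0.1344]
tcp_rot: [[0.947, -0.006, -0.321], [0.321, -0.048, 0.946], [-0.021, -0.999, -0.043]]
force: [0.9, -0.5, -0.3]
opening: 0.221
```

apply_moves:
  steps:
    - {"x": 1.5,"y": -5,"z": -6,"spin": 0}
    - {"x": 1,"y": -3,"z": -4,"spin": 0}
    - {"x": 0,"y": 0,"z": 0,"spin": 0}

```text
time_s: 13.6
position: [0.4527, -0.3428, 0.1233]
tcp_rot: [[0.947, -0.005, -0.321], [0.32, -0.048, 0.946], [-0.021, -0.999, -0.044]]
force: [0.4, -0.4, -0.9]
opening: 0.229
```

apply_moves:
  steps:
    - {"x": 0,"y": 0,"z": 0,"spin": 0}
    - {"x": 0,"y": 0,"z": 0,"spin": 0}
    - {"x": 0,"y": 0,"z": 0,"spin": 0}
    - {"x": 0,"y": 0,"z": 0,"spin": 0}
  grip: 50

```text
time_s: 14.0
position: [0.4522, -0.342, 0.1237]
tcp_rot: [[0.947, -0.006, -0.321], [0.321, -0.047, 0.946], [-0.021, -0.999, -0.042]]
force: [-0.2, -0.0, 0.8]
opening: 0.5
```

```bash
python3 - <<'E'
from h import *
p,im=shot('wrist','w10.png'); s=read_state(); print(s['position'],s['tcp_rot'].round(3),s['force'],s['opening']*87)
E
```

```text
[ 0.45223856 -0.34194811  0.12370187] [[ 0.947 -0.006 -0.321]
 [ 0.321 -0.047  0.946]
 [-0.021 -0.999 -0.042]] [-0.40830778 -0.17139658 -0.43463502] 45.74785883022362
```

View pics/w10.png

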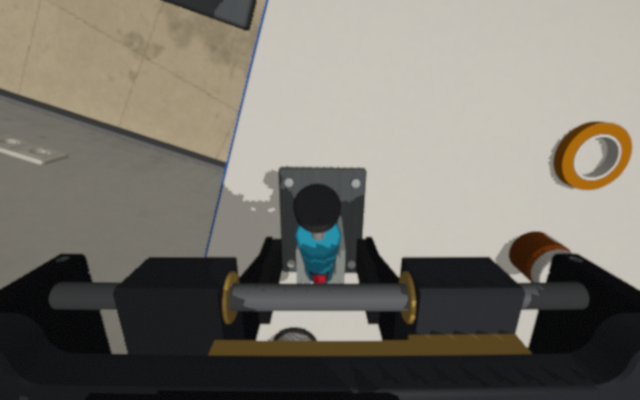

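apply_moves:
  steps:
    - {"x": -3,"y": 9,"z": 10,"spin": 0}
    - {"x": -3,"y": 10,"z": 10,"spin": 0}
    - {"x": 0,"y": 0,"z": 0,"spin": 0}
  grip: 46

```text
time_s: 14.35
position: [0.4454, -0.3208, 0.1455]
tcp_rot: [[0.947, -0.007, -0.321], [0.321, -0.046, 0.946], [-0.021, -0.999, -0.042]]
force: [1.0, -0.3, 1.1]
opening: 0.531
```

apply_moves:
  steps:
    - {"x": 1,"y": -3,"z": -2,"spin": 0}
    - {"x": 0,"y": 0,"z": 0,"spin": 0}

```text
time_s: 14.55
position: [0.4468, -0.3237, 0.1446]
tcp_rot: [[0.947, -0.005, -0.322], [0.322, -0.048, 0.946], [-0.02, -0.999, -0.044]]
force: [-0.0, 0.2, -0.3]
opening: 0.528
```

apply_moves:
  steps:
    - {"x": 0,"y": 0,"z": 0,"spin": 0}
    - {"x": 0,"y": 0,"z": 0,"spin": 0}
    - {"x": 0,"y": 0,"z": 0,"spin": 0}
    - {"x": 0,"y": 0,"z": 0,"spin": 0}
    - {"x": 0,"y": 0,"z": 0,"spin": 0}
    - {"x": 0,"y": 0,"z": 0,"spin": 0}
    - {"x": 0,"y": 0,"z": 0,"spin": 0}
  grip: 8

```text
time_s: 15.25
position: [0.4468, -0.3242, 0.1438]
tcp_rot: [[0.947, -0.006, -0.321], [0.321, -0.047, 0.946], [-0.021, -0.999, -0.043]]
force: [-0.1, -0.1, 0.9]
opening: 0.224
```

```bash
python3 - <<'E'
from h import *
p,im=shot('wrist','w11.png'); s=read_state(); print(s['position'],s['tcp_rot'].round(3),s['force'],s['opening']*87)
q,im=shot('scene');cv2.imwrite('pics/s11.png',cv2.resize(im[140:260,300:460],None,fx=5,fy=5,interpolation=cv2.INTER_CUBIC)[:,:,::-1])
E
```

```text
[ 0.44681061 -0.32416682  0.1438236 ] [[ 0.947 -0.006 -0.322]
 [ 0.321 -0.047  0.946]
 [-0.021 -0.999 -0.043]] [-0.38511932 -0.01644865 -0.15311708] 19.387791762347224
```

View pics/s11.png

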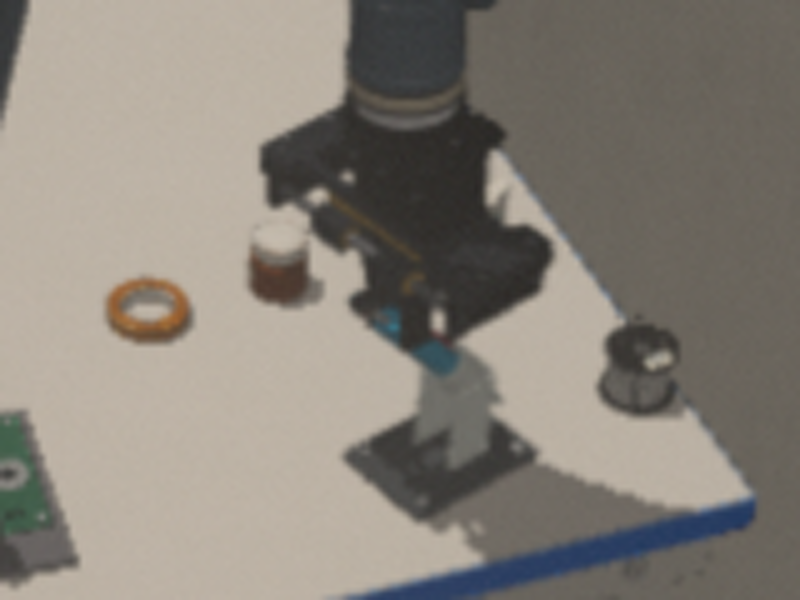

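apply_moves:
  steps:
    - {"x": -2,"y": 6,"z": 7.5,"spin": 0}
    - {"x": -3,"y": 9,"z": 11.5,"spin": 0}
    - {"x": -3,"y": 9,"z": 11.5,"spin": 0}
    - {"x": -3,"y": 9,"z": 11.5,"spin": 0}
    - {"x": -2.5,"y": 8,"z": 10,"spin": 0}
    - {"x": 0,"y": 0,"z": 0,"spin": 0}
    - {"x": 0,"y": 0,"z": 0,"spin": 0}

```text
time_s: 16.05
position: [0.4316, -0.2783, 0.2016]
tcp_rot: [[0.947, -0.005, -0.323], [0.322, -0.048, 0.946], [-0.02, -0.999, -0.044]]
force: [0.6, 1.4, -0.5]
opening: 0.223
```

```bash
python3 - <<'E'
from h import *
q=np.load('rest.npy');s=read_state(); P=s['position'];print(P,s['force'],s['opening']*87)
d=np.array([-np.sin(q[2]),np.cos(q[2])]);e=np.array([np.cos(q[2]),np.sin(q[2])]);r=P[:2]-q[:2];print('rest frame x,y,z',r@e,r@d,P[2])
p,im=shot('wrist','w12.png')
z,im=shot('scene');cv2.imwrite('pics/s12.png',cv2.resize(im[140:260,300:460],None,fx=5,fy=5,interpolation=cv2.INTER_CUBIC)[:,:,::-1])
E
```

```text
[ 0.43161574 -0.2782782   0.20155366] [ 0.57845469  1.36039717 -0.48491853] 19.412637810717996
rest frame x,y,z -7.293483351742541e-05 0.07640846517854719 0.20155366411798042
```

View pics/s12.png

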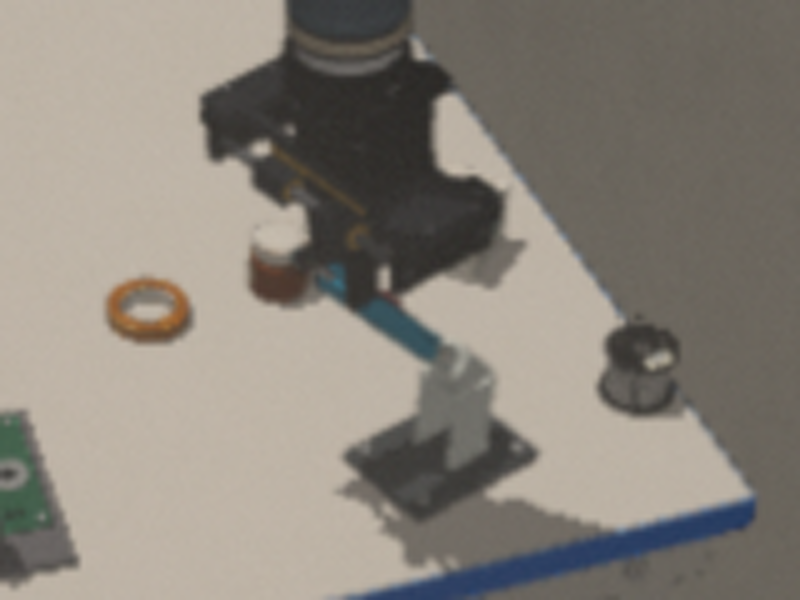

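View pics/w12.png

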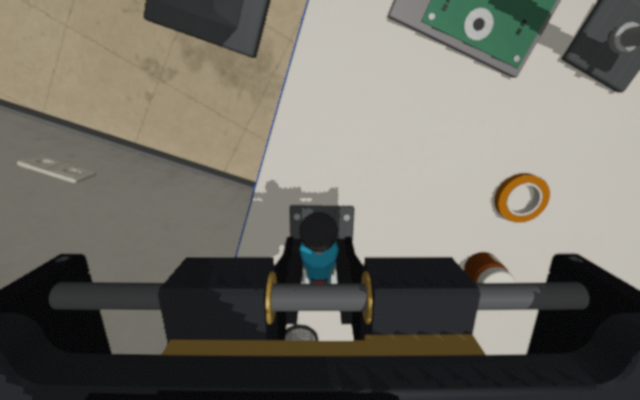

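apply_moves:
  steps:
    - {"x": 3,"y": -10,"z": 6,"spin": 0}
    - {"x": 3,"y": -10,"z": 6,"spin": 0}
    - {"x": 3.5,"y": -10.5,"z": 5,"spin": 0}
    - {"x": 3.5,"y": -10.5,"z": 5,"spin": 0}
    - {"x": 0,"y": 0,"z": 0,"spin": 0}

```text
time_s: 16.65
position: [0.4462, -0.3256, 0.2239]
tcp_rot: [[0.947, -0.005, -0.321], [0.32, -0.048, 0.946], [-0.021, -0.999, -0.044]]
force: [-0.1, 0.2, 0.5]
opening: 0.226
```

```bash
cat > rf.py <<'E'
from h import *
import sys
n=sys.argv[1]
q=np.load('rest.npy');s=read_state(); P=s['position'];print(P,s['force'],s['moment'],s['opening']*87)
d=np.array([-np.sin(q[2]),np.cos(q[2])]);e=np.array([np.cos(q[2]),np.sin(q[2])]);r=P[:2]-q[:2];print('rest frame x,y,z',r@e,r@d,P[2])
p,im=shot('wrist');a=im
z,im=shot('scene');b=cv2.resize(im[150:250,330:430],None,fx=4,fy=4,interpolation=cv2.INTER_CUBIC)
a=cv2.resize(a[170:330,240:400],(400,400),interpolation=cv2.INTER_CUBIC)
cv2.imwrite(f'pics/{n}.png',np.hstack([a,b])[:,:,::-1])
E
python3 rf.py r13
```

```text
[ 0.44620446 -0.32556177  0.22389398] [-0.06412323  0.24521089  0.4990845 ] [-0.01164034 -0.02497826  0.00894333] 19.62910359319316
rest frame x,y,z -0.0009769273950082404 0.02693372685145552 0.22389397887292795
```

View pics/r13.png

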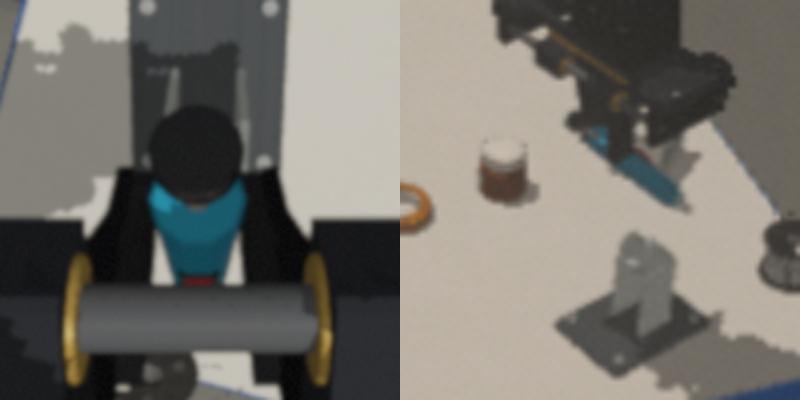

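apply_moves:
  steps:
    - {"x": 5,"y": 0,"z": 20,"spin": -0.1}
    - {"x": 13,"y": -1,"z": 16,"spin": -0.14}
    - {"x": 13,"y": -1,"z": 0,"spin": -0.14}
    - {"x": 13,"y": -1,"z": 0,"spin": -0.14}
    - {"x": 13,"y": -1,"z": 0,"spin": -0.14}
    - {"x": 13,"y": -1,"z": 0,"spin": -0.14}
    - {"x": 13,"y": -2,"z": 0,"spin": -0.14}
    - {"x": 13,"y": -2,"z": 0,"spin": -0.14}
    - {"x": 13,"y": -2,"z": 0,"spin": -0.14}
    - {"x": 13,"y": -2,"z": 0,"spin": -0.14}
    - {"x": 13,"y": -2,"z": 0,"spin": -0.14}
    - {"x": 3,"y": 0,"z": 0,"spin": -0.07}

```text
time_s: 17.95
position: [0.5811, -0.3279, 0.2534]
tcp_rot: [[0.26, -0.041, 0.965], [-0.965, 0.031, 0.262], [-0.041, -0.999, -0.032]]
force: [-0.1, 0.4, -0.5]
opening: 0.221
```

```bash
python3 rf.py r14; python3 - <<'E'
from h import *
s=read_state();print(s['tcp_rot'].round(3),s['joint_positions'].round(1),s['qvel'].round(1))
p,im=shot('top');cv2.imwrite('pics/t14.png',cv2.resize(im[140:270,280:480],None,fx=4,fy=4)[:,:,::-1])
p,im=shot('wrist','w14.png')
p,im=shot('scene');cv2.imwrite('pics/s14.png',cv2.resize(im[110:260,280:460],None,fx=4,fy=4)[:,:,::-1])
E
```

```text
[ 0.58105468 -0.32786818  0.25342615] [-0.14061313  0.42450488 -0.53763326] [-0.07584118  0.11262051 -0.02346575] 19.22688581497854
rest frame x,y,z 0.12641151695161315 -0.017361720872931266 0.2534261512182978
[[ 0.265 -0.043  0.963]
 [-0.963  0.032  0.266]
 [-0.042 -0.999 -0.033]] [-39.   33.6  71.7  -0.1  77.7  35.6] [-0.3 -0.7  1.  -0.5  0.1 -3.3]
```

View pics/w14.png

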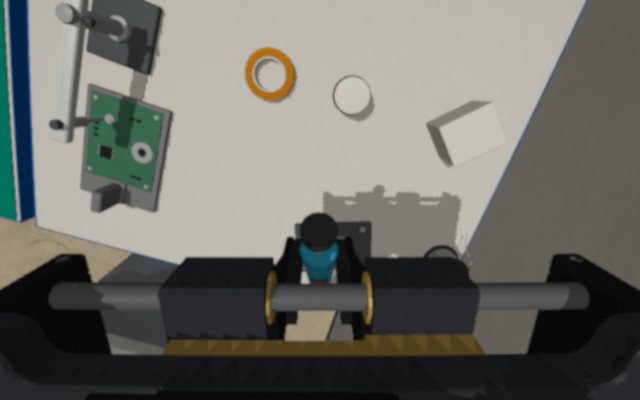

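View pics/s14.png

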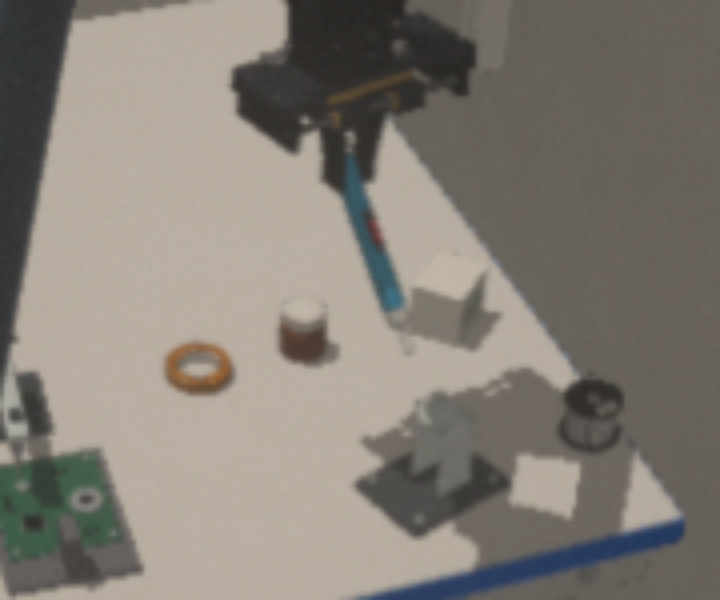

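View pics/t14.png

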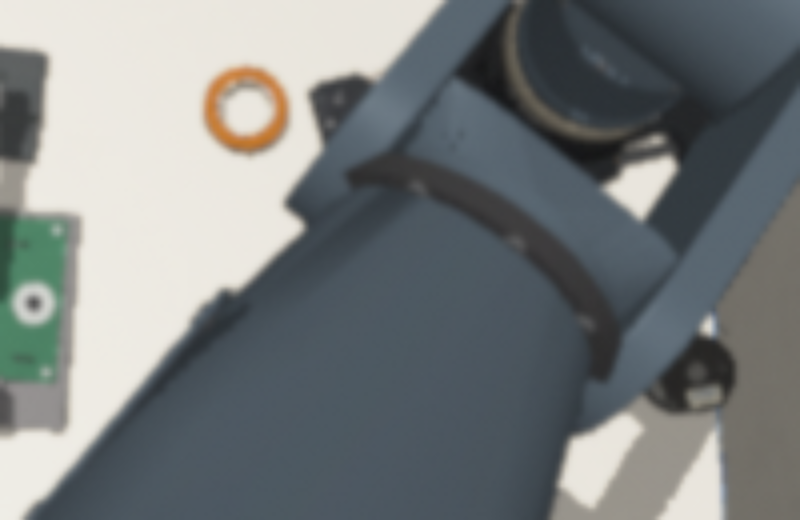

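```bash
cat > ang.py <<'E'
from h import *
def pred(s,p,a,L=.152,off=0.0):
    R=s['tcp_rot'];h=R[:,2]*[1,1,0];h/=np.linalg.norm(h)
    u=np.cos(np.radians(a))*np.array([0,0,1])+np.sin(np.radians(a))*h
    c=s['position']
    return proj(p,[c-L*u,c-(L-.039)*u,c+.054*u,c-L*u]), c-L*u
if __name__=='__main__':
    s=read_state();
    for cam in ('scene','wrist'):
        p=imaging.camera_params(cam)
        for a in (50,45,40,35,30,20,10,0):
            print(cam,a,pred(s,p,a)[0].round(1)[:3].tolist())
E
python3 ang.py
```

```text
scene 50 [[387.3, 195.3], [382.0, 184.3], [359.5, 137.9]]
scene 45 [[385.3, 196.2], [380.5, 185.1], [360.1, 137.4]]
scene 40 [[383.2, 196.8], [379.0, 185.6], [360.8, 137.0]]
scene 35 [[381.0, 197.0], [377.4, 185.8], [361.6, 136.8]]
scene 30 [[378.7, 196.9], [375.7, 185.8], [362.4, 136.7]]
scene 20 [[374.0, 195.8], [372.2, 185.0], [364.0, 136.8]]
scene 10 [[369.3, 193.4], [368.6, 183.3], [365.8, 137.5]]
scene 0 [[364.5, 189.9], [365.1, 180.7], [367.6, 138.6]]
wrist 50 [[323.8, 311.2], [323.2, 302.8], [317.0, 215.1]]
wrist 45 [[324.1, 297.6], [323.4, 291.4], [316.6, 225.6]]
wrist 40 [[324.3, 284.3], [323.7, 280.3], [316.3, 236.8]]
wrist 35 [[324.6, 271.2], [323.9, 269.3], [316.0, 248.5]]
wrist 30 [[324.8, 258.3], [324.0, 258.5], [315.7, 260.6]]
wrist 20 [[325.1, 233.1], [324.3, 237.2], [315.3, 284.9]]
wrist 10 [[325.4, 208.3], [324.5, 216.3], [315.1, 308.1]]
wrist 0 [[325.5, 183.6], [324.7, 195.7], [315.2, 328.5]]
```

apply_moves:
  steps:
    - {"x": 2.5,"y": -7.5,"z": -25,"spin": 0.03}
    - {"x": 0,"y": 0,"z": -25,"spin": 0.02}
    - {"x": 0,"y": 0,"z": -13,"spin": 0}
    - {"x": 0,"y": 0,"z": 0,"spin": 0}

```text
time_s: 18.6
position: [0.5813, -0.3354, 0.1912]
tcp_rot: [[0.318, -0.042, 0.947], [-0.947, 0.027, 0.319], [-0.039, -0.999, -0.031]]
force: [-1.0, 0.6, -0.8]
opening: 0.225
```

apply_moves:
  steps:
    - {"x": -9,"y": -3,"z": 0,"spin": 0}
    - {"x": -9,"y": -3,"z": 0,"spin": 0}

```text
time_s: 18.8
position: [0.5634, -0.3415, 0.1922]
tcp_rot: [[0.32, -0.041, 0.947], [-0.947, 0.026, 0.321], [-0.038, -0.999, -0.03]]
force: [-0.4, -1.1, 0.4]
opening: 0.226
```

apply_moves:
  steps:
    - {"x": -9,"y": -3,"z": 0,"spin": 0}

```text
time_s: 18.9
position: [0.5538, -0.3451, 0.1933]
tcp_rot: [[0.32, -0.04, 0.947], [-0.947, 0.025, 0.321], [-0.036, -0.999, -0.029]]
force: [0.0, -0.5, -0.4]
opening: 0.223
```

```bash
python3 rf.py r15;python3 ang.py | grep scene; python3 - <<'E'
from h import *
p,im=shot('wrist','w15.png')
p,im=shot('scene');cv2.imwrite('pics/s15.png',cv2.resize(im[130:250,330:450],None,fx=5,fy=5,interpolation=cv2.INTER_CUBIC)[:,:,::-1])
E
```

```text
[ 0.55382381 -0.34508842  0.19333306] [ 0.02080742 -0.49660109 -0.35970032] [-0.06027452  0.08385378  0.00191896] 19.363861168646647
rest frame x,y,z 0.09516532732879625 -0.025218755302615758 0.19333305935032388
scene 50 [[395.6, 213.0], [390.0, 202.3], [366.2, 157.0]]
scene 45 [[393.5, 213.8], [388.5, 203.0], [366.9, 156.6]]
scene 40 [[391.2, 214.3], [386.8, 203.4], [367.6, 156.3]]
scene 35 [[388.9, 214.5], [385.1, 203.6], [368.4, 156.1]]
scene 30 [[386.5, 214.4], [383.3, 203.6], [369.2, 156.0]]
scene 20 [[381.4, 213.1], [379.6, 202.7], [371.0, 156.2]]
scene 10 [[376.3, 210.7], [375.7, 201.0], [372.9, 156.8]]
scene 0 [[371.2, 207.2], [371.9, 198.5], [374.9, 158.0]]
```

View pics/s15.png

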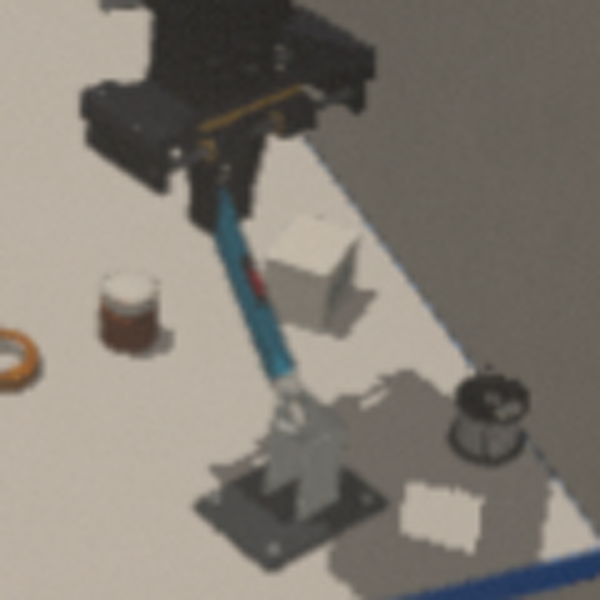

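apply_moves:
  steps:
    - {"x": 13,"y": 4,"z": -5,"spin": 0}
    - {"x": 0,"y": 0,"z": -17,"spin": 0}
    - {"x": 0,"y": 0,"z": -15,"spin": 0}
    - {"x": 0,"y": 0,"z": 0,"spin": 0}

```text
time_s: 19.5
position: [0.5724, -0.3405, 0.1561]
tcp_rot: [[0.319, -0.033, 0.947], [-0.947, 0.023, 0.32], [-0.032, -0.999, -0.024]]
force: [0.5, -0.6, -0.6]
opening: 0.224
```

```bash
python3 rf.py r16;python3 ang.py | egrep "scene (45|40|35)"
```

```text
[ 0.57242322 -0.34050552  0.15610003] [ 0.48096058 -0.59021336 -0.57708142] [-0.10296536  0.08412795  0.02926244] 19.445341718944675
rest frame x,y,z 0.1142658120726386 -0.026672269840077572 0.1561000293496818
scene 45 [[389.0, 218.3], [384.1, 207.7], [363.0, 162.3]]
scene 40 [[386.8, 218.8], [382.5, 208.1], [363.7, 162.0]]
scene 35 [[384.6, 218.9], [380.8, 208.3], [364.4, 161.8]]
```

View pics/r16.png

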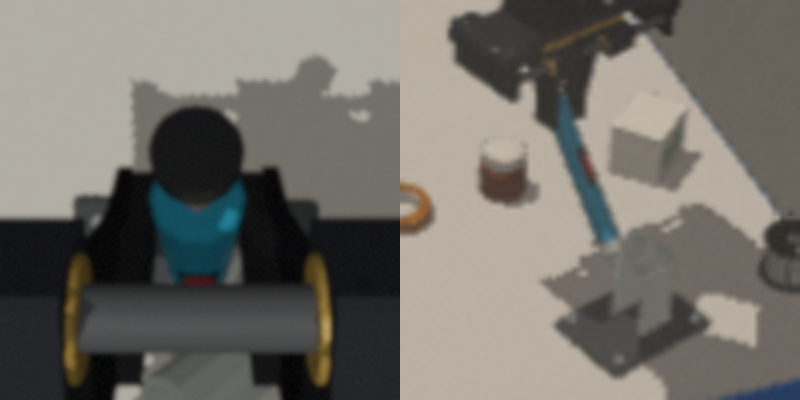

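apply_moves:
  steps:
    - {"x": -9.5,"y": -3,"z": 0,"spin": 0}
    - {"x": -9.5,"y": -3,"z": 0,"spin": 0}

```text
time_s: 19.8
position: [0.5555, -0.3476, 0.1593]
tcp_rot: [[0.322, -0.028, 0.946], [-0.946, 0.018, 0.323], [-0.026, -0.999, -0.021]]
force: [-0.6, -0.2, -0.8]
opening: 0.224
```

apply_moves:
  steps:
    - {"x": -7,"y": -2,"z": 4,"spin": 0}
    - {"x": -7,"y": -2,"z": 5,"spin": 0}

```text
time_s: 20.0
position: [0.542, -0.3524, 0.1703]
tcp_rot: [[0.32, -0.022, 0.947], [-0.947, 0.017, 0.321], [-0.023, -1.0, -0.016]]
force: [1.3, -0.7, -0.8]
opening: 0.226
```

```bash
python3 rf.py r17;python3 ang.py | egrep "scene"
```

```text
[ 0.54195915 -0.35238102  0.17030202] [ 1.32201453 -0.67020318 -0.79365134] [ 0.05406205 -0.36388908 -0.03225341] 19.621248009897563
rest frame x,y,z 0.08161685326565749 -0.028442263925528382 0.17030201623970978
scene 50 [[398.5, 220.0], [393.0, 209.4], [369.2, 164.2]]
scene 45 [[396.4, 220.8], [391.4, 210.0], [369.9, 163.8]]
scene 40 [[394.1, 221.2], [389.8, 210.4], [370.7, 163.5]]
scene 35 [[391.8, 221.3], [388.0, 210.5], [371.5, 163.3]]
scene 30 [[389.3, 221.2], [386.2, 210.5], [372.3, 163.3]]
scene 20 [[384.3, 219.8], [382.5, 209.6], [374.1, 163.5]]
scene 10 [[379.2, 217.4], [378.6, 207.8], [376.0, 164.2]]
scene 0 [[374.1, 213.8], [374.8, 205.2], [377.9, 165.3]]
```

View pics/r17.png

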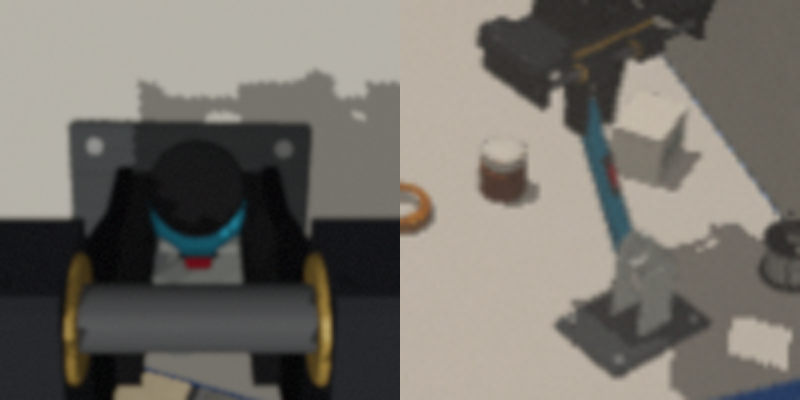

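apply_moves:
  steps:
    - {"x": -9,"y": -3,"z": 4,"spin": 0}
    - {"x": -9,"y": -3,"z": 3,"spin": 0}
    - {"x": -9,"y": -3,"z": 1,"spin": 0}

```text
time_s: 20.4
position: [0.518, -0.3626, 0.183]
tcp_rot: [[0.319, -0.011, 0.948], [-0.948, 0.014, 0.319], [-0.016, -1.0, -0.006]]
force: [5.1, 3.5, 8.5]
opening: 0.225
```

```bash
python3 rf.py r18;python3 ang.py | egrep "wrist"
```

```text
[ 0.51804605 -0.36260768  0.18298388] [5.08699386 3.50726191 8.48929599] [ 0.6004274  -0.90634714 -0.06200672] 19.56262424504483
rest frame x,y,z 0.05570618146829728 -0.030691261735328143 0.18298387562786597
wrist 50 [[321.2, 315.3], [321.0, 306.1], [319.1, 212.3]]
wrist 45 [[321.3, 301.6], [321.1, 294.7], [319.0, 222.6]]
wrist 40 [[321.4, 288.1], [321.2, 283.6], [318.9, 233.5]]
wrist 35 [[321.5, 275.0], [321.2, 272.5], [318.8, 245.1]]
wrist 30 [[321.5, 262.0], [321.3, 261.6], [318.7, 257.1]]
wrist 20 [[321.7, 236.7], [321.4, 240.3], [318.5, 281.5]]
wrist 10 [[321.8, 211.9], [321.5, 219.3], [318.5, 304.9]]
wrist 0 [[321.8, 187.2], [321.6, 198.7], [318.4, 325.8]]
```

View pics/r18.png

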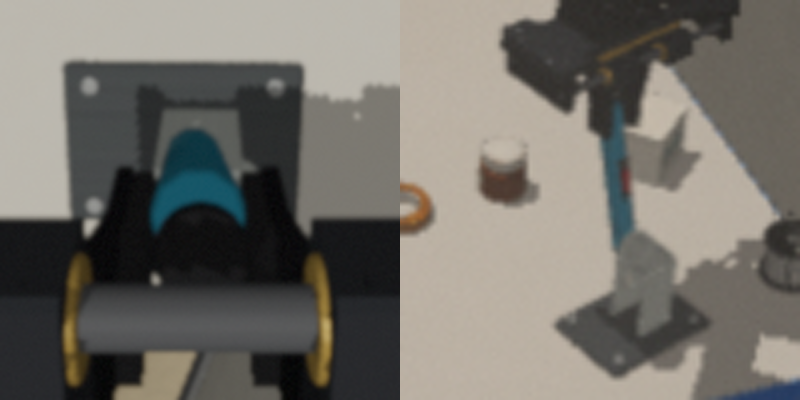

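apply_moves:
  steps:
    - {"x": -9,"y": -3,"z": 4,"spin": 0}
    - {"x": -9,"y": -3,"z": 3,"spin": 0}

```text
time_s: 20.7
position: [0.4976, -0.3687, 0.1905]
tcp_rot: [[0.319, -0.013, 0.948], [-0.948, 0.014, 0.319], [-0.017, -1.0, -0.008]]
force: [1.3, 0.3, -1.9]
opening: 0.226
```

```bash
python3 rf.py r19;python3 ang.py | egrep "scene"
```

```text
[ 0.49763714 -0.36874008  0.19051365] [ 1.3137454   0.30609989 -1.94933662] [ 0.01205567 -0.27926541 -0.02097491] 19.6508831675591
rest frame x,y,z 0.03440286192252234 -0.03014478877648845 0.1905136501056269
scene 50 [[409.4, 223.1], [403.8, 212.2], [379.5, 165.9]]
scene 45 [[407.2, 223.9], [402.1, 212.9], [380.2, 165.5]]
scene 40 [[404.8, 224.3], [400.4, 213.3], [381.0, 165.2]]
scene 35 [[402.3, 224.4], [398.6, 213.4], [381.9, 165.0]]
scene 30 [[399.8, 224.2], [396.7, 213.3], [382.7, 165.0]]
scene 20 [[394.5, 222.8], [392.7, 212.3], [384.6, 165.2]]
scene 10 [[389.2, 220.3], [388.7, 210.5], [386.6, 165.9]]
scene 0 [[383.9, 216.6], [384.7, 207.8], [388.6, 167.1]]
```

View pics/r19.png

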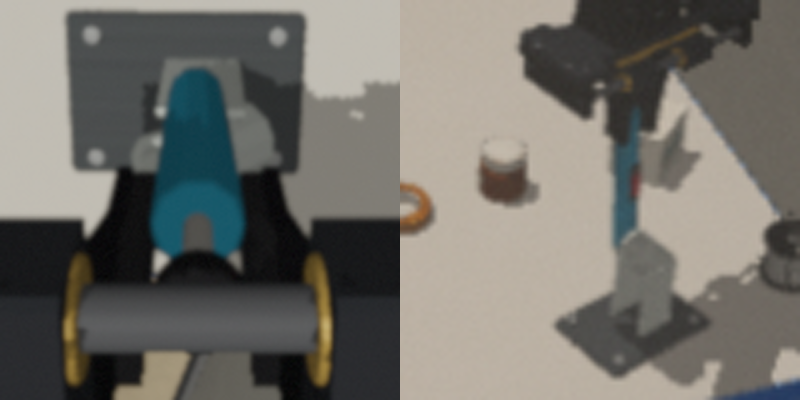

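apply_moves:
  steps:
    - {"x": -6,"y": -2,"z": 1,"spin": 0}
    - {"x": -6,"y": -2,"z": 1,"spin": 0}
    - {"x": 0,"y": 0,"z": 0,"spin": 0}

```text
time_s: 21.1
position: [0.4834, -0.3736, 0.1922]
tcp_rot: [[0.317, -0.014, 0.948], [-0.948, 0.015, 0.317], [-0.018, -1.0, -0.009]]
force: [2.2, 0.1, 0.9]
opening: 0.225
```

```bash
python3 rf.py r20;python3 ang.py | egrep "scene|wrist"
```

```text
[ 0.48335109 -0.37362669  0.19220242] [2.16029665 0.07166084 0.93046995] [ 0.1092379  -0.30157151 -0.04328425] 19.546455959831952
rest frame x,y,z 0.019305272372018276 -0.030326564449643878 0.19220242084390848
scene 50 [[412.5, 225.1], [406.8, 214.1], [382.4, 167.5]]
scene 45 [[410.2, 225.9], [405.1, 214.8], [383.1, 167.1]]
scene 40 [[407.8, 226.3], [403.3, 215.1], [383.9, 166.8]]
scene 35 [[405.3, 226.4], [401.5, 215.3], [384.8, 166.7]]
scene 30 [[402.7, 226.1], [399.6, 215.2], [385.7, 166.6]]
scene 20 [[397.4, 224.7], [395.6, 214.2], [387.6, 166.8]]
scene 10 [[392.0, 222.1], [391.6, 212.3], [389.6, 167.6]]
scene 0 [[386.6, 218.4], [387.5, 209.6], [391.6, 168.8]]
wrist 50 [[321.4, 315.1], [321.2, 305.9], [319.0, 212.6]]
wrist 45 [[321.5, 301.3], [321.3, 294.6], [318.8, 222.8]]
wrist 40 [[321.6, 287.9], [321.4, 283.4], [318.7, 233.8]]
wrist 35 [[321.7, 274.8], [321.5, 272.4], [318.6, 245.4]]
wrist 30 [[321.8, 261.8], [321.5, 261.5], [318.5, 257.4]]
wrist 20 [[321.9, 236.5], [321.6, 240.1], [318.3, 281.8]]
wrist 10 [[322.0, 211.7], [321.7, 219.2], [318.2, 305.2]]
wrist 0 [[322.1, 187.0], [321.8, 198.5], [318.2, 326.1]]
```

View pics/r20.png

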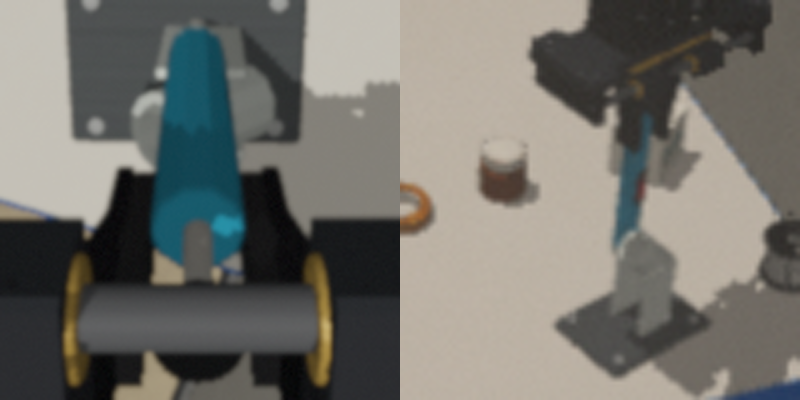

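apply_moves:
  steps:
    - {"x": 10,"y": 3,"z": 5,"spin": 0}
    - {"x": 5,"y": 2,"z": 25,"spin": 0}
    - {"x": 0,"y": 0,"z": 25,"spin": 0}
    - {"x": 0,"y": 0,"z": 0,"spin": 0}
    - {"x": 0,"y": 0,"z": 0,"spin": 0}

```text
time_s: 21.7
position: [0.4983, -0.3665, 0.2463]
tcp_rot: [[0.319, -0.024, 0.947], [-0.947, 0.018, 0.32], [-0.024, -1.0, -0.017]]
force: [-0.6, 0.6, -1.2]
opening: 0.223
```

```bash
python3 rf.py r21;python3 ang.py | egrep "(scene|wrist) (20|10|0)"; python3 - <<'E'
from h import *
p,im=shot('wrist','w21.png')
p,im=shot('scene','s21.png')
E
```

```text
[ 0.49834707 -0.36648446  0.24631131] [-0.61979897  0.63961224 -1.22398594] [-0.02065357  0.07249725  0.00126592] 19.37781801752933
rest frame x,y,z 0.035781577516483004 -0.028223600974012705 0.24631131007404602
scene 20 [[395.1, 210.0], [393.3, 199.2], [385.0, 150.5]]
scene 10 [[389.7, 207.6], [389.2, 197.4], [387.0, 151.2]]
scene 0 [[384.2, 204.0], [385.1, 194.8], [389.1, 152.3]]
wrist 20 [[322.8, 235.3], [322.4, 239.1], [317.4, 282.9]]
wrist 10 [[323.0, 210.5], [322.5, 218.1], [317.3, 306.2]]
wrist 0 [[323.1, 185.8], [322.6, 197.5], [317.3, 327.0]]
```

View pics/r21.png

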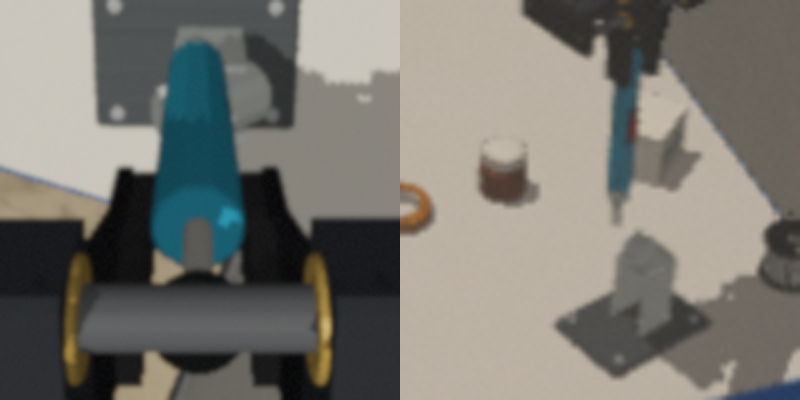

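View pics/w21.png

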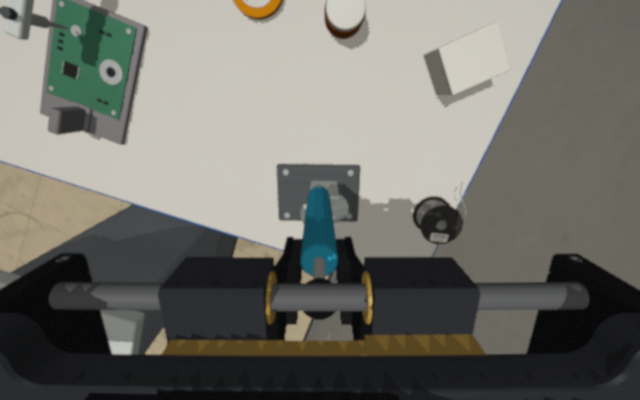

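apply_moves:
  steps:
    - {"x": 2,"y": 12,"z": 0,"spin": 0}
    - {"x": 3,"y": 25,"z": 0,"spin": 0}
    - {"x": 3,"y": 28,"z": 0,"spin": 0}
    - {"x": 3,"y": 28,"z": 0,"spin": 0}
    - {"x": 3,"y": 28,"z": 0,"spin": 0}
    - {"x": 3,"y": 28,"z": 0,"spin": 0}
    - {"x": 3,"y": 28,"z": 0,"spin": 0}
    - {"x": 3,"y": 28,"z": 0,"spin": 0}
    - {"x": 3,"y": 28,"z": 0,"spin": 0}
    - {"x": 2,"y": 25,"z": 0,"spin": 0}
    - {"x": 0,"y": 12,"z": 0,"spin": 0}
    - {"x": 0,"y": 0,"z": 0,"spin": 0}

```text
time_s: 23.1
position: [0.5185, -0.0768, 0.2371]
tcp_rot: [[0.316, -0.041, 0.948], [-0.948, 0.032, 0.317], [-0.043, -0.999, -0.028]]
force: [0.5, -0.4, -0.7]
opening: 0.229
```

```bash
cat > fin.py <<'E'
from h import *
import sys
n=sys.argv[1]
s=read_state(); print(s['position'],s['tcp_rot'].round(3).tolist(),s['force'].round(1),s['qvel'].round(1),s['opening']*87)
p,im=shot('wrist',f'{n}w.png')
z,im=shot('scene');cv2.imwrite(f'pics/{n}s.png',cv2.resize(im[140:260,250:390],None,fx=5,fy=5,interpolation=cv2.INTER_CUBIC)[:,:,::-1])
z,im=shot('top');cv2.imwrite(f'pics/{n}t.png',cv2.resize(im[140:260,240:390],None,fx=5,fy=5,interpolation=cv2.INTER_CUBIC)[:,:,::-1])
E
python3 fin.py f1; python3 ang.py | egrep "(scene|wrist) (20|10|0)"
```

```text
[ 0.5185498  -0.07683601  0.23711912] [[0.316, -0.041, 0.948], [-0.948, 0.032, 0.317], [-0.043, -0.999, -0.028]] [ 0.5 -0.4 -0.7] [ 0.1  0.2  0.2 -0.7 -0.5 -0.1] 19.905456465448815
scene 20 [[308.4, 226.4], [305.7, 215.3], [293.6, 165.8]]
scene 10 [[303.9, 223.6], [302.3, 213.4], [295.3, 166.5]]
scene 0 [[299.2, 219.7], [298.8, 210.5], [297.1, 167.8]]
wrist 20 [[325.1, 233.8], [324.3, 237.8], [315.4, 284.3]]
wrist 10 [[325.3, 209.0], [324.5, 216.9], [315.2, 307.5]]
wrist 0 [[325.5, 184.3], [324.7, 196.3], [315.2, 328.0]]
```

View pics/f1w.png

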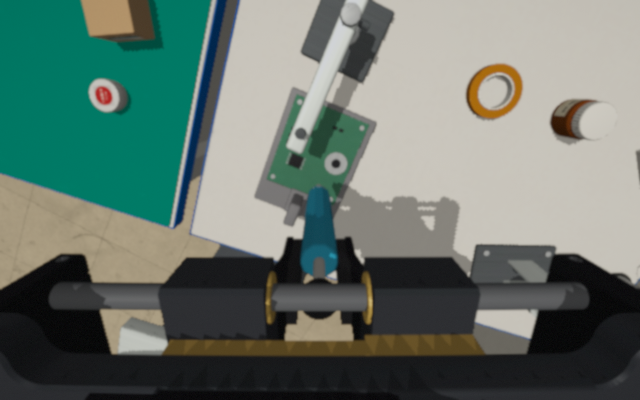

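View pics/f1s.png

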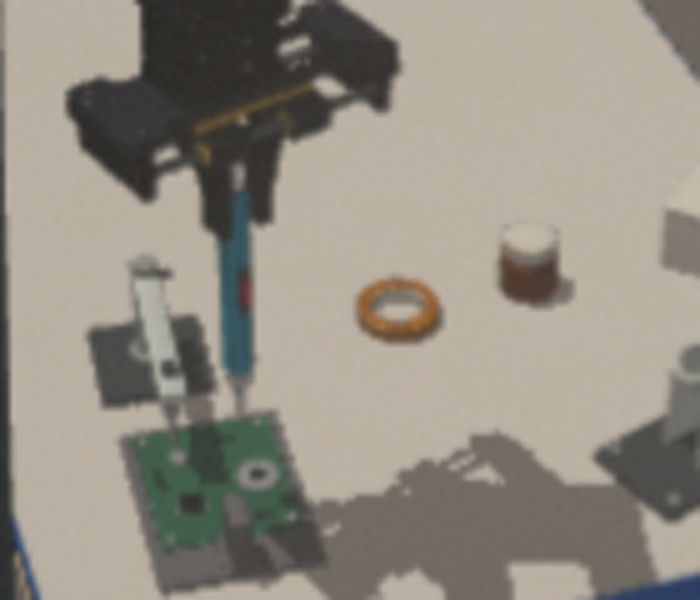

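View pics/f1t.png

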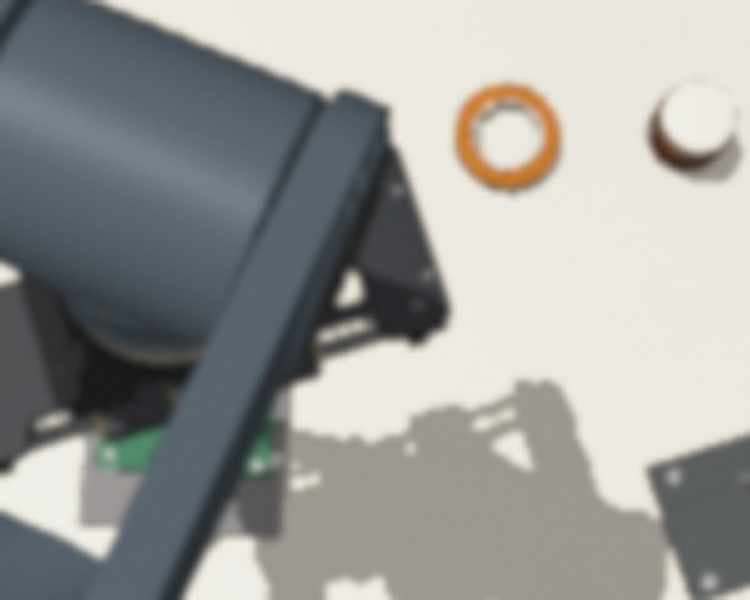

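```bash
python3 - <<'E'
from h import *
p=imaging.camera_params('scene')
f=lambda u,v:[250+(u+.5)/5-.5,140+(v+.5)/5-.5]
g=lambda uv:((uv-[250,140]+.5)*5-.5).round()
d,t=onz(p,[f(178,457),f(258,475)],.01);print('disc',d,'term',t)
print('needle line above disc px',[g(proj(p,[[d[0],d[1],z]]))[0].tolist() for z in (.018,.03,.05,.08)])
for z in (.08,.085,.09): print('tip',onz(p,[f(240,412)],z))
p=np.load('w5p.npy',allow_pickle=True).item()
w=cv2.imread('pics/f1w.png');cv2.imwrite('pics/f1wc.png',cv2.resize(w[80:230,240:400],None,fx=4.5,fy=4,interpolation=cv2.INTER_CUBIC))
E
```

```text
disc [ 0.56149238 -0.03989685  0.01      ] term [ 0.52797723 -0.08623412  0.01      ]
needle line above disc px [[177.0, 448.0], [177.0, 435.0], [175.0, 413.0], [173.0, 379.0]]
tip [[ 0.5162377  -0.07291808  0.08      ]]
tip [[ 0.51080377 -0.07156095  0.085     ]]
tip [[ 0.50536985 -0.07020382  0.09      ]]
```

View pics/f1wc.png

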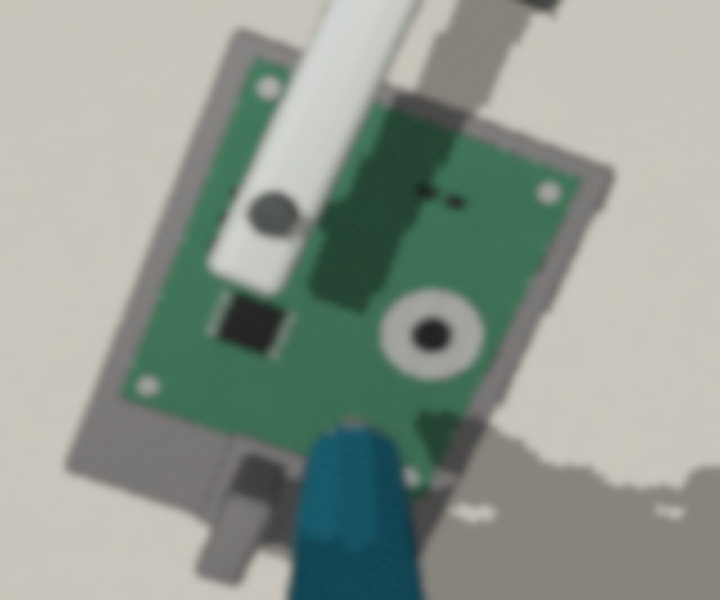

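```bash
cat > tri.py <<'E'
from h import *
def tri(obs):
    A=[];b=[]
    for p,uv in obs:
        c,d=ray(p,[uv]);d=d[0]/np.linalg.norm(d[0]);M=np.eye(3)-np.outer(d,d);A.append(M);b.append(M@c)
    return np.linalg.solve(sum(A),sum(b))
if __name__=='__main__':
    import sys
    v=list(map(float,sys.argv[1:5]))
    w=imaging.camera_params('wrist');s=imaging.camera_params('scene')
    X=tri([(w,v[:2]),(s,v[2:])]);print('tip',X,'reproj',proj(w,X),proj(s,X))
    P=read_state()['position'];print('len',np.linalg.norm(P-X),'tilt',np.degrees(np.arccos((P-X)[2]/np.linalg.norm(P-X))),'to go',np.array([.528,-.0855,.055])-X)
E
python3 tri.py 318 185.5 297.6 222
```

```text
tip [ 0.5145473  -0.07258984  0.08155108] reproj [[317.92291389 185.458337  ]] [[297.62813409 221.99499651]]
len 0.15607343556414627 tilt 3.082498752668634 to go [ 0.0134527  -0.01291016 -0.02655108]
```

apply_moves:
  steps:
    - {"x": 5,"y": -5,"z": -5,"spin": 0}
    - {"x": 5,"y": -5,"z": -8,"spin": 0}
    - {"x": 3,"y": -3,"z": -6,"spin": 0}
    - {"x": 0,"y": 0,"z": 0,"spin": 0}
    - {"x": 0,"y": 0,"z": 0,"spin": 0}

```text
time_s: 23.75
position: [0.5341, -0.0984, 0.2158]
tcp_rot: [[0.307, -0.039, 0.951], [-0.951, 0.029, 0.309], [-0.04, -0.999, -0.028]]
force: [0.3, 0.2, -0.5]
opening: 0.227
```

```bash
python3 fin.py f2; python3 - <<'E'
import cv2,numpy as np
w=cv2.imread('pics/f2w.png');a=cv2.resize(w[100:220,250:400],(400,320),interpolation=cv2.INTER_CUBIC)
b=cv2.imread('pics/f2s.png')[200:600,100:400];cv2.imwrite('pics/f2c.png',np.hstack([cv2.copyMakeBorder(a,0,80,0,0,cv2.BORDER_CONSTANT),b]))
E
```

```text
[ 0.53411278 -0.09841956  0.21579149] [[0.307, -0.039, 0.951], [-0.951, 0.029, 0.309], [-0.04, -0.999, -0.028]] [ 0.3  0.2 -0.5] [-0.6  1.  -0.1  0.  -0.2 -0.1] 19.716276475241052
```

View pics/f2c.png

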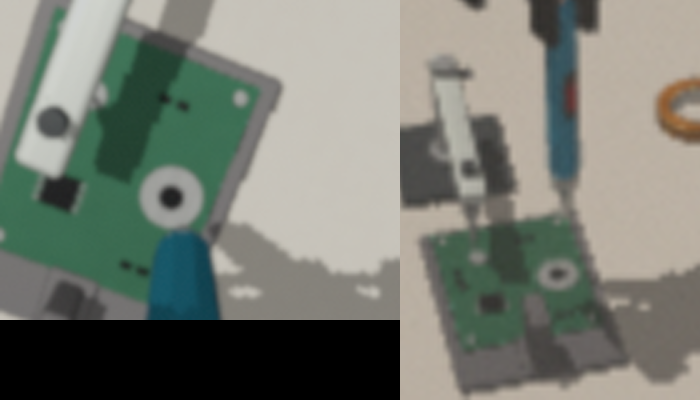

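```bash
python3 tri.py 318.3 185.5 303.4 223.0
```

```text
tip [ 0.52866716 -0.0935457   0.05891135] reproj [[319.8239688  186.33561879]] [[302.84813409 223.09563922]]
len 0.15758992491770454 tilt 2.5339431180288945 to go [-0.00066716  0.0080457  -0.00391135]
```

apply_moves:
  steps:
    - {"x": -1,"y": 5,"z": -2,"spin": 0}
    - {"x": 0,"y": 3,"z": -1,"spin": 0}
    - {"x": 0,"y": 0,"z": 0,"spin": 0}
    - {"x": 0,"y": 0,"z": 0,"spin": 0}

```text
time_s: 24.3
position: [0.5328, -0.0883, 0.2138]
tcp_rot: [[0.309, -0.037, 0.95], [-0.95, 0.029, 0.31], [-0.039, -0.999, -0.026]]
force: [0.1, -0.3, -0.5]
opening: 0.227
```

```bash
python3 fin.py f3; python3 - <<'E'
import cv2,numpy as np
w=cv2.imread('pics/f3w.png');a=cv2.resize(w[100:220,250:400],(400,320),interpolation=cv2.INTER_CUBIC)
b=cv2.imread('pics/f3s.png')[200:600,100:400];cv2.imwrite('pics/f3c.png',np.hstack([cv2.copyMakeBorder(a,0,80,0,0,cv2.BORDER_CONSTANT),b]))
E
```

```text
[ 0.53278247 -0.08828281  0.21384272] [[0.309, -0.037, 0.95], [-0.95, 0.029, 0.31], [-0.039, -0.999, -0.026]] [ 0.1 -0.3 -0.5] [ 0.5 -0.2  0.3  0.1  0.   0.1] 19.746632790998724
```

View pics/f3c.png

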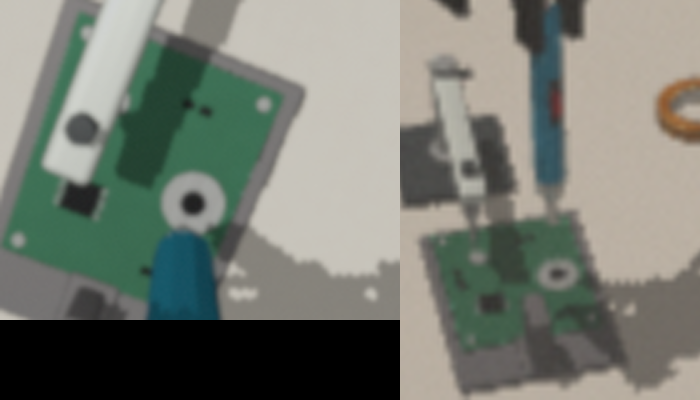

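```bash
python3 tri.py 318.5 185.7 300.3 224.0; python3 - <<'E'
from h import *
p=imaging.camera_params('scene')
f=lambda u,v:[250+(u+.5)/5-.5,140+(v+.5)/5-.5]
print(onz(p,[f(178,457),f(258,474)],.01))
s=read_state();print(s['time_s'],s['qvel'].round(2)); job.hand_in()
E
```

```text
tip [ 0.52811079 -0.08363312  0.05792109] reproj [[319.35029235 186.15864759]] [[299.99462938 224.05425402]]
len 0.15606304404670837 tilt 2.5280725998485307 to go [-0.00011079 -0.00186688 -0.00292109]
[[ 0.56149238 -0.03989685  0.01      ]
 [ 0.52891244 -0.08650345  0.01      ]]
24.45 [-0.15  0.02 -0.16  0.07 -0.08  0.01]
the job is handed in; nothing more can be done
```

The job is handed in at about 24.5 s of the 53 s limit. No verdict is reported, so the results below are my own last measurements.

**Carrier:** I pinched the grip tab and slid the carrier flat until the disc was under the needle. The disc ended about 2.2 mm from the needle point in one wrist picture. Combining the scene camera's disc position with the earlier needle measurement gives about 3.4 mm. The two disagree by about a millimetre, but both are inside the 6 mm limit.

**Pump:** The moves can only spin the tool about the vertical, so I turned the pump by pivoting it in the fingers.
- I drew it out, put it back, gripped it nearer the plunger so it would clear the gripper body when upright, and drew it out again.
- A first try at pivoting the nozzle on the tube's lip did not turn it.
- Pushing the lower body against the side of the rest tube did.

**Final pose:** The pump is held in the fingers with the opening at about 19.7 mm. It leans about 2.5° from upright. The nozzle tip is at about z = 58 mm, 48 mm above the board, and about 2–3 mm from the ring terminal's centre seen from above. The arm was nearly still and the wrist force near zero.

**Other things on the bench:** In the pictures I took, none looked shifted. I did not measure them again at the end, and the last top view was mostly blocked by the arm.

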